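Fetch the base moulds from behind the bottles

ROBOT

A 6-joint arm with a two-finger parallel gripper is mounted at the origin on a cart in front of the work surface, level with it; the furniture and walls round the work are solid. World frame = base frame: x ahead of the robot, y to its left, z up, the work surface at z = 0. Lengths are in mm, angles in rad, forces in N, time in s.
With the tool pointing down it reaches from about 400 to 825 mm from the base axis. Payload 7 kg.
Tool frame: the origin (TCP) lies on the centre line of the jaws, within the pads' length; the fingertips stand 19 mm ahead of it and the grasp point (between the pads) is the TCP (env.finger_overhang is the distance from the TCP to the fingertips, in mm); z points along the fingers, y is the direction in which the jaws open and shut (so a half turn about z gives the same grasp; the last joint's range is limited). The gripper opens to 88 mm and grips with 3 to 60 N. Pads are 19 mm wide; open, the fingers measure 130 mm over their backs; the gripper's body (78 mm by 193 mm) begins 47 mm behind the grasp point.
Start: joints at [1.607, 0.359, 0.012, 0, -1.224, -0.288], TCP at [168.185, 653.689, 245.561] pointing down, gripper open.
Joint ranges: [-3.07, 3.07], [-1.43, 2.12], [-1.02, 1.25], [-3.03, 1.67], [-3.05, -0], [-3.03, 3.03]. Speed limits (rad/s): [2.39, 2.39, 3.01, 3.14, 3.14, 3.14].

INTERFACE

Orientations are given as a rotation vector (axis times angle).
In Python, from workcell import status, get_image, finish_job, models, env gives the robot as it stands.
- The arm moves only by the shell command python3 -m jog 'ROWS' [OPENING]. ROWS is a JSON object of lists of equal length, an entry for each row: "xyz": the shift along the tool's x, y, z in mm, a list of three; "delta_rot": the turn, a rotation vector about the tool's x, y, z in degrees, a list of three. In form: {"xyz": [[x, y, z], ...], "delta_rot": [[wx, wy, wz], ...]}. A call has 1 to 10 rows; each row shifts and turns the commanded pose from where the row before left it, along the tool's axes as they then stand; what a row does not reach is not made up. A row lasts 1/10 s, in which the tool goes at most 50 mm and 8.59 degrees, less where a joint would pass 70% of its speed; a pose out of reach is approached as far as the arm can. A call is refused whole if a number of a shift passes 50 or a number of a turn 8.59, either way. A call with a gripper value outside its range is refused whole. OPENING is the gripper command: -1 is fully open, 1 is shut, values between are in proportion, set as the call begins (- or left out, the last holds). The fingers move at their own pace and stop on an object; the grip force is fixed at half the most. Time passes only in rows, so rows that do not move let the fingers close. It gives the time, the measured TCP pose, the force and the opening at its end, in the units of the state.
- status.sense(): the state, without advancing time (a new reading comes with each control period).
- get_image(name): name is "side" or "top" or "wrist"; returns a dict with "image" (400x640x3 uint8, red, green, blue), "camera_matrix" (3x3 intrinsics, pixels), "k1" (the pictures are not rectified: a ray, as slopes to the right and down, at radius r is drawn at 1 + k1 r^2 times it, then the intrinsics apply), "R" (3x3) and "t" (3): a world point X has camera coordinates R X + t; the wrist camera has in their place "hand_eye" (4x4, takes a point from camera to tool coordinates, whose origin is the TCP and whose axes are the flange's). Camera axes: x right, y down, z forward; pixel columns grow to the right and rows downward; lengths in mm; the calibration is good to about 2 mm. A picture is of the moment at which its call begins: read the wrist's pose just before it. There is no depth.
- finish_job(): hands the job in, once; it reports no verdict.
Trained networks look in the newest picture that a camera, given by its name, has taken for a name from the list of things; names that differ only in an ending like _2 or _b are one class to them, and where a whole thing is asked for, a point or a joint stands for the part that bears it (a point fixed in the world has none). Each returns a list of dicts, best first, with "conf" (0 to 1); they miss things now and then, are a little off and sometimes report something else, mostly with a low value. They report only what shows in the picture. A call takes as long as a camera call.
- models.search_frame(camera, target): "at" ([x, y, z] in mm, in world coordinates, good to about 4 mm: the middle of the surface that is visible of it).
- models.silhouettes(camera, target): "pixels" (400x640 bool, what is visible of it).
The state is a dict: "t": time; "joints": joint angles; "joint_velocities": joint speeds; "joint_efforts": joint torques, N m; "tool_pos": TCP position; "ee_rot": TCP orientation; "wrist_force": force on the tool from outside, world axes, zero at the start; "moment": the same for the moment, N m; "grip_width": finger opening in mm.
Only numpy, scipy, OpenCV 4.12 (cv2) and the standard library are available. Lean on these libraries where they do the work, as an engineer would, in place of code of your own. Each camera call takes 0.05 s, during which the arm holds its last target.

TASK

The stack of steel base moulds lies in the rear row of the grey caddy, behind the two bottles and the glass jar. First stand all three upright on the long steel tray at the right; then set the moulds flat in the middle of the small square tray; after that put both bottles and the jar back upright on the very spots where they stood at the start, each in the middle of its own compartment. Leave the two embedding cassettes, which also lie in the rear row, where they are.

Things in the scene. Friction and masses are not known exactly. Their poses are not given: they have to be found in the camera images.
- caddy: Fixed grey plastic caddy on the bench, 132 (x) x 232 (y) mm, 11 mm high: a 3 mm floor with walls 4 mm thick whose tops are 11 mm above the bench. Six compartments in two rows of three: front row (nearer the robot) each 74 (x) x 72 (y) mm with centres at x = -25 mm, y = -76, 0, +76 mm; rear row each 46 x 72 mm with centres at x = +39 mm, same y. Origin: centre of its underside; x points away from the robot to the rear row, y to the left along the rows.
- long_tray: Fixed long shallow steel tray at the right of the bench, 240 (x) x 90 (y) mm, floor 3 mm thick, rim 4 mm wide and 11 mm high. Origin: centre of its underside; x along its length, away from the robot. Empty at the start; there is room on it for three things in a row, 78 mm apart.
- square_tray: Fixed small square shallow steel tray in front of the caddy, 90 x 90 mm, floor 3 mm thick, rim 4 mm wide and 11 mm high. Origin: centre of its underside; x, y along its sides. Empty at the start.
- oil_bottle: White oil bottle with a pointed green nozzle, 98 mm high; round body 37 mm in diameter up to 64 mm, nozzle about 17 mm wide above. 0.06 to 0.11 kg. Loose. Stands upright in one of the three front compartments of the caddy (which one varies). Origin: centre of its underside; z up along its axis; any yaw.
- dropper_bottle: Brown dropper bottle with a black rubber bulb, 102 mm high; round body 33 mm in diameter up to 70 mm, neck 24 mm wide, bulb 13 mm wide. 0.06 to 0.11 kg. Loose. Stands upright in one of the three front compartments of the caddy (which one varies). Origin: centre of its underside; z up along its axis; any yaw.
- staining_jar: Clear glass staining jar with pink contents and a fixed knobbed lid, 114 mm high; round body 52 mm in diameter up to 84 mm, lid 54 mm wide from 85 to 99 mm, knob 18 mm wide above. 0.11 to 0.19 kg. Loose. Stands upright in one of the three front compartments of the caddy (which one varies). Origin: centre of its underside; z up along its axis; any yaw.
- mould_stack_0: Stack of three small flat rectangular steel base moulds stuck together as one piece, pale grey with stepped sides, 30 (x) x 39 (y) x 22 mm high; widest at the top, each layer about 1 mm less on every side going down. 0.05 to 0.09 kg. Loose. Lies in one of the three rear compartments of the caddy (which one varies). Origin: centre of its underside, z up; its 39 mm side (y) lies along the caddy's y within 0.1 rad.
- cassette_b1: Embedding cassette: a flat pale green plastic base 40 (x) x 28 (y) x 6 mm with a smaller cream wax block with a brown spot on it, 11 mm high in all. Loose. Lies in one of the three rear compartments of the caddy (which one varies). Origin: centre of its underside, z up; its 40 mm side (x) lies along the caddy's y within 0.1 rad. Stays where it is.
- cassette_b2: Embedding cassette: a flat pink plastic base 40 (x) x 28 (y) x 6 mm with a smaller cream wax block with a brown spot on it, 11 mm high in all. Loose. Lies in one of the three rear compartments of the caddy (which one varies). Origin: centre of its underside, z up; its 40 mm side (x) lies along the caddy's y within 0.1 rad. Stays where it is.

How it is judged:
By the outcome, as a careful person would: the job done as asked, in the order asked, and still so for the second after the job is handed in, with the robot touching nothing.
It also fails if it takes over 141 s, if anything falls off the work surface, if the arm or the gripper's body presses on something with over 40 N, if the wrist force passes 120 N, or if a joint passes its speed limit or range.

## Working session

There is one attempt and no reset: what is moved stays moved. The work goes in short steps, Python scripts to look and compute and a shell command to move; the robot and the scene stay as the last step left them, time stands still between calls to the robot, and variables do not carry over. Pictures are saved under pics/ and viewed, and the job is handed in when it is done.

```bash
ls; mkdir -p pics; python3 - <<'E'
from workcell import status,get_image,models,env
import cv2
s=status.sense();print({k:(v if not hasattr(v,'round') else v) for k,v in s.items()})
for c in ["top","side"]:
    d=get_image(c);cv2.imwrite(f"pics/{c}0.png",d["image"][:,:,::-1]);print(c,d["camera_matrix"],d["k1"],d["R"],d["t"])
    for n in ["caddy","long_tray","square_tray","oil_bottle","dropper_bottle","staining_jar","mould_stack_0","cassette_b1","cassette_b2"]:
        print(n,[(r["at"],r["conf"]) for r in models.search_frame(c,n)][:3])
print(status.sense()["t"])
E
```

```text
pics
{'t': 0.0, 'joints': array([ 1.60709388e+00,  3.59412353e-01,  1.10306142e-02, -3.67313307e-04,
       -1.22414309e+00, -2.88116090e-01]), 'joint_velocities': array([-0.00135389, -0.00294263, -0.00140941, -0.00093746,  0.00084869,
       -0.0017013 ]), 'joint_efforts': array([ 9.10825838e-04, -5.82715559e+01,  2.93052864e+01,  6.99683726e+00,
        6.99693774e-03, -1.61065159e-04]), 'tool_pos': array([168.08113588, 653.23236865, 244.59083625]), 'ee_rot': array([ 3.11495116e+00, -3.94484950e-01, -9.68256122e-05]), 'wrist_force': array([-0.6074782 , -0.65029587,  0.39962094]), 'moment': array([0.00574903, 0.02452887, 0.03164119]), 'grip_width': 88.00273212537171}
top [[465.0891208    0.         315.617508  ]
 [  0.         465.0891208  205.04759425]
 [  0.           0.           1.        ]] -0.07090748446575987 [[ 0.01190965 -0.99974391 -0.01924246]
 [-0.9989325  -0.01103663 -0.04485587]
 [ 0.04463201  0.01975614 -0.99880813]] [-102.77046502  568.28310509  870.49807475]
caddy [([644.5, -23.0, 6.2], 0.63)]
long_tray [([503.6, -324.5, 1.9], 0.55)]
square_tray [([427.9, -46.4, 3.9
[... 529 characters left out ...]
          1.        ]] 0.02984176811241419 [[-0.89195897 -0.45187194  0.01486456]
 [-0.36843457  0.70741868 -0.60317061]
 [ 0.2620404  -0.54348005 -0.79747368]] [429.1354715  323.9503834  659.85694687]
caddy [([634.8, 1.0, 3.0], 0.59)]
long_tray [([498.4, -324.1, -0.7], 0.87)]
square_tray [([425.4, -50.6, 5.3], 0.92), ([600.0, -86.4, 86.6], 0.34)]
oil_bottle [([617.0, 59.7, 51.5], 0.79)]
dropper_bottle [([609.5, -14.6, 57.1], 0.91), ([677.0, -22.5, 10.8], 0.5)]
staining_jar [([597.2, -86.3, 86.5], 0.69)]
mould_stack_0 [([660.6, -99.5, 26.8], 0.51)]
cassette_b1 [([675.3, -23.8, 8.7], 0.76), ([685.9, 46.2, 15.3], 0.51)]
cassette_b2 [([675.3, -23.8, 8.7], 0.76), ([685.9, 46.2, 15.3], 0.51)]
1.0
```

View pics/top0.png

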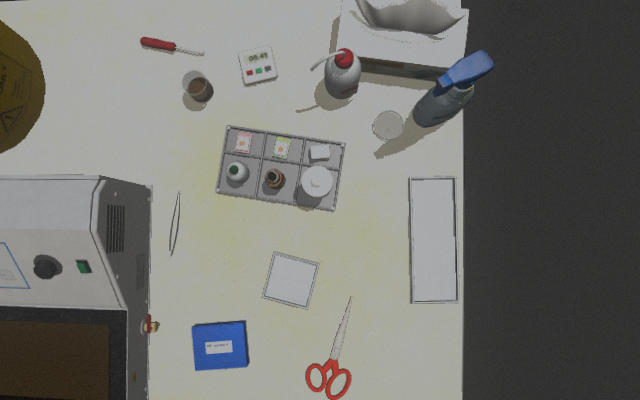

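View pics/side0.png

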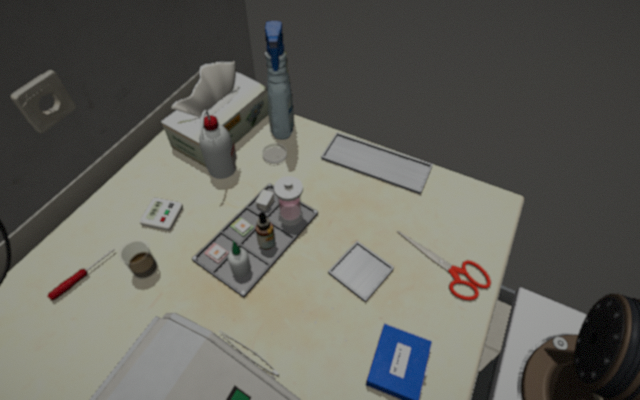

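The top view shows the caddy from (217,126) to (345,210). In front, from left to right: oil bottle (237,172), dropper (274,179) and jar (316,182). The mould stack is at rear right (319,152), and a tall machine stands at the left edge. Next I'll fit the poses and measure the machine's height.

```bash
cat > h.py <<'E'
import numpy as np,cv2
from workcell import status,get_image,models,env
from scipy.optimize import least_squares
from scipy.spatial.transform import Rotation as Ro
def dist(c): return np.array([c["k1"],0,0,0,0.])
def proj(c,X):
    rv=cv2.Rodrigues(np.array(c["R"]))[0]
    return cv2.projectPoints(np.array(X,float).reshape(-1,3),rv,np.array(c["t"],float),c["camera_matrix"],dist(c))[0].reshape(-1,2)
def ray(c,p):
    n=cv2.undistortPoints(np.array(p,float).reshape(-1,1,2),c["camera_matrix"],dist(c)).reshape(-1,2)
    d=np.c_[n,np.ones(len(n))]@c["R"]; return -np.array(c["R"]).T@c["t"],d
def onz(c,p,z):
    o,d=ray(c,p); return o+d*((z-o[2])/d[:,2])[:,None]
def tri(ca,pa,cb,pb):
    o1,d1=ray(ca,pa);o2,d2=ray(cb,pb);d1=d1[0];d2=d2[0]
    A=np.c_[d1,-d2];s=np.linalg.lstsq(A,o2-o1,rcond=None)[0]
    a=o1+s[0]*d1;b=o2+s[1]*d2;return (a+b)/2,np.linalg.norm(a-b)
def save(n,im,box=None,k=1):
    if box: im=im[box[1]:box[3],box[0]:box[2]]
    cv2.imwrite(f"pics/{n}.png",cv2.resize(np.ascontiguousarray(im[:,:,::-1]),None,fx=k,fy=k,interpolation=cv2.INTER_CUBIC))
E
python3 - <<'E'
from h import *
T=get_image("top");S=get_image("side")
np.savez("cams.npz",**{f"{n}_{k}":c[k] for n,c in (("T",T),("S",S)) for k in ("R","t","camera_matrix","k1","image")})
print("machine top corner",tri(T,[98,177],S,[170,317]))
save("t_caddy",T["image"],(200,110,360,225),5); save("s_caddy",S["image"],(180,160,340,305),5)
save("t_tr",T["image"],(250,165,470,315),3.6);
save("s_mach",S["image"],(80,280,320,400),3.3)
E
```

```text
machine top corner (array([592.95935185, 227.1304945 , 204.5669362 ]), np.float64(16.349821386366784))
```

View pics/t_caddy.png

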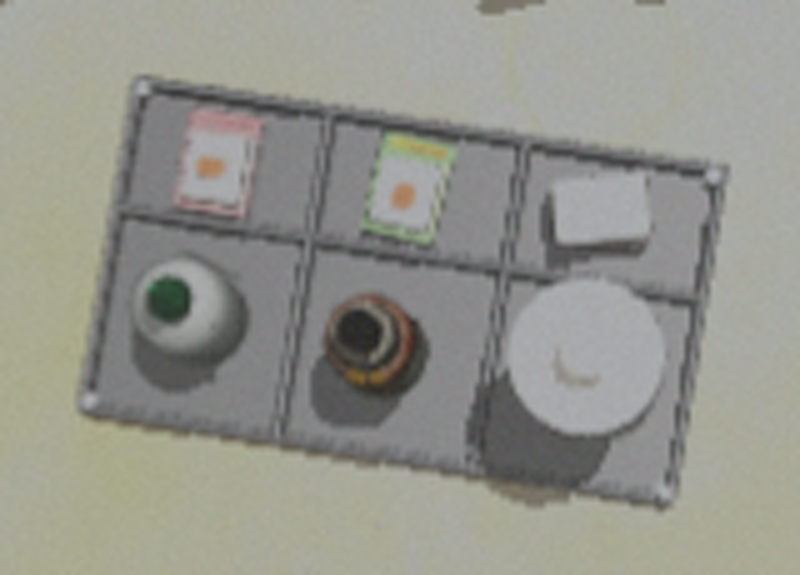

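View pics/s_caddy.png

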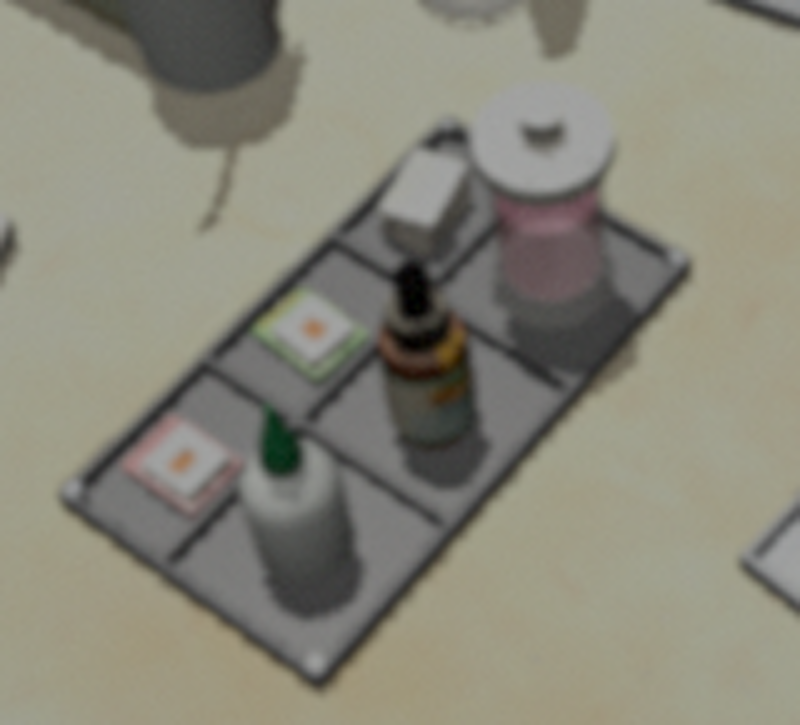

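View pics/t_tr.png

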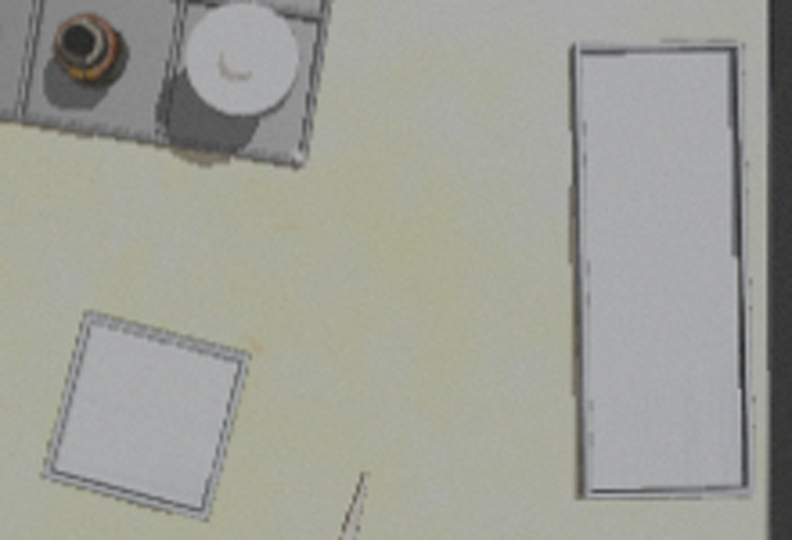

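View pics/s_mach.png

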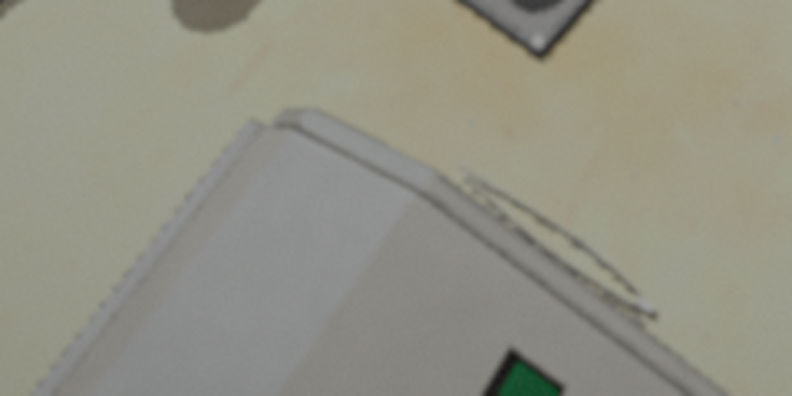

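```bash
cat >> h.py <<'E'
def cams():
    z=np.load("cams.npz");return [{k:(float(z[f"{n}_{k}"]) if k=="k1" else z[f"{n}_{k}"]) for k in("R","t","camera_matrix","k1","image")} for n in "TS"]
E
python3 - <<'E'
from h import *
T,S=cams()
def un(q,k,o): return (np.array(q,float)+.5)/k-.5+np.array(o)
def rect(name,obs,L,W,z,yaw0,x0):
    # obs list of (cam, sx,sy, pixel) 
    def f(p):
        c,s=np.cos(p[2]),np.sin(p[2]);r=[]
        for cam,sx,sy,px in obs:
            a,b=sx*(L/2-p[3]),sy*(W/2-p[3])
            r+=list(proj(cam,[p[0]+c*a-s*b,p[1]+s*a+c*b,z])[0]-px)
        return r
    o=least_squares(f,[*x0,yaw0,1.]);print(name,o.x.round(3),"rms px",np.sqrt(np.mean(o.fun**2)).round(2));return o.x
tc=un([(142,88),(713,176),(665,494),(90,401)],5,(200,110))
sc=un([(73,490),(315,662),(678,255)],5,(180,160))
ot=[(T,1,1,tc[0]),(T,1,-1,tc[1]),(T,-1,-1,tc[2]),(T,-1,1,tc[3])]
os=[(S,1,1,sc[0]),(S,-1,1,sc[1]),(S,-1,-1,sc[2])]
rect("caddy T",ot,132,232,11,-.14,(630,-20));rect("caddy S",os,132,232,11,-.14,(630,-20));rect("caddy",ot+os,132,232,11,-.14,(630,-20))
q=un([(89,313),(248,354),(207,520),(43,477)],3.6,(250,165))
rect("square T",[(T,1,1,q[0]),(T,1,-1,q[1]),(T,-1,-1,q[2]),(T,-1,1,q[3])],90,90,11,-.2,(425,-47))
q=un([(574,45),(743,42),(750,495),(580,497)],3.6,(250,165))
rect("long T",[(T,1,1,q[0]),(T,1,-1,q[1]),(T,-1,-1,q[2]),(T,-1,1,q[3])],240,90,11,0,(500,-324))
save("s_tr",S["image"],(310,120,450,310),3.1)
for n in ["oil_bottle","dropper_bottle","staining_jar","mould_stack_0"]:
    get_image("top");m=models.silhouettes("top",n);get_image("side");k=models.silhouettes("side",n)
    for nm,x in(("T",m),("S",k)):
        for y in x[:2]:
            ys,xs=np.nonzero(y["pixels"]);print(n,nm,y["conf"],len(xs),xs.min(),xs.max(),ys.min(),ys.max(),xs.mean().round(1),ys.mean().round(1))
E
```

```text
caddy T [ 6.40792e+02 -2.69220e+01 -1.47000e-01  4.62600e+00] rms px 0.16
caddy S [ 6.40921e+02 -2.91130e+01 -1.44000e-01  4.45600e+00] rms px 0.22
caddy [ 6.4069e+02 -2.7751e+01 -1.4500e-01  4.7330e+00] rms px 0.42
square T [ 4.2671e+02 -5.0159e+01 -2.4200e-01  6.8600e-01] rms px 0.35
long T [ 5.06983e+02 -3.20418e+02  1.90000e-02  6.12000e-01] rms px 0.27
oil_bottle T 0.77 457 225 249 160 183 237.1 171.8
oil_bottle S 0.86 568 227 251 242 276 238.4 260.5
dropper_bottle T 0.71 343 265 285 169 189 274.7 179.1
dropper_bottle S 0.76 563 256 275 212 249 265.4 232.1
staining_jar T 0.62 827 302 332 166 199 317.2 182.2
staining_jar T 0.61 2232 263 318 252 307 290.6 279.4
staining_jar S 0.89 1173 274 303 176 225 289.5 199.8
mould_stack_0 T 0.85 254 310 329 145 159 320.1 152.0
mould_stack_0 S 0.85 210 257 273 191 208 265.1 199.2
```

View pics/s_tr.png

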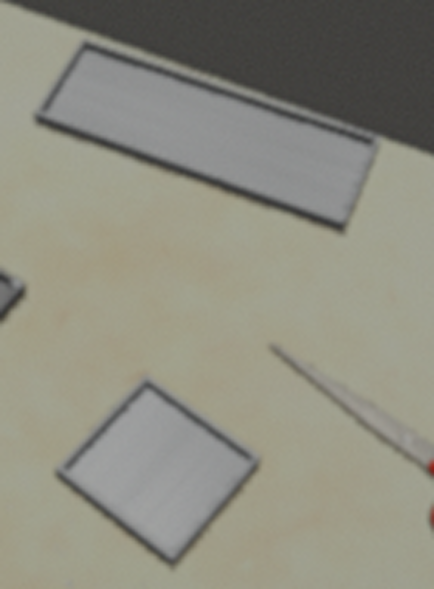

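```bash
python3 - <<'E'
from h import *
T,S=cams()
def un(q,k,o): return (np.array(q,float)+.5)/k-.5+np.array(o)
c,s=np.cos(-.145),np.sin(-.145);R=np.array([[c,-s],[s,c]]);o=np.array([640.7,-27.7])
for y in(76,0,-76): print("front",y,(o+R@[-25,y]).round(1),"rear",(o+R@[39,y]).round(1))
loc=lambda p:(R.T@(p[:2]-o)).round(1)
t=un([(168,298),(358,328),(586,357),(601,209)],5,(200,110))
for n,p,z in zip(["oil","drop","jar","mould"],t,[100,103,101,25]):
    w=onz(T,p,z)[0];print(n,w.round(1),loc(w))
sd=un([(277,420),(411,270),(542,120),(426,185)],5,(180,160))
for n,p,z in zip(["oil","drop","jar","mould"],sd,[97,105,102,25]):
    w=onz(S,p,z)[0];print(n,"S",w.round(1),loc(w))
# overlay expected outlines
def cyl(c,im,x,y,prof,col):
    a=np.linspace(0,2*np.pi,60)
    for d,z in prof:
        p=proj(c,np.c_[x+d/2*np.cos(a),y+d/2*np.sin(a),0*a+z]);cv2.polylines(im,[np.round((p+.5)*5*16-8-off*5*16).astype(int).reshape(-1,1,2)],True,col,1,cv2.LINE_AA,4)
for nm,C,bx in(("T",T,(200,110,360,225)),("S",S,(180,160,340,305))):
    off=np.array(bx[:2]);im=cv2.resize(C["image"][bx[1]:bx[3],bx[0]:bx[2]],None,fx=5,fy=5,interpolation=cv2.INTER_CUBIC)
    for y,pr in((76,[(37,3),(37,67)]),(0,[(33,3),(33,73)]),(-76,[(52,3),(54,88),(54,102)])):
        w=o+R@[-25,y];cyl(C,im,w[0],w[1],pr,(255,0,0))
    cv2.imwrite(f"pics/ov{nm}.png",im[:,:,::-1])
E
```

```text
front 76 [626.9  51.1] rear [690.3  41.9]
front 0 [616.  -24.1] rear [679.3 -33.3]
front -76 [605.  -99.3] rear [ 668.3 -108.5]
oil [625.8  44.8 100. ] [-25.3  69.6]
drop [615.6 -21.5 103. ] [-25.7   2.5]
jar [606.6 -99.5 101. ] [-23.4 -76. ]
mould [ 669.9 -103.2   25. ] [ 39.8 -70.5]
oil S [625.   49.6  97. ] [-26.7  74.2]
drop S [614.1 -20.9 105. ] [-27.3   2.9]
jar S [ 608.6 -105.   102. ] [-20.6 -81.2]
mould S [ 669.  -105.9   25. ] [ 39.3 -73.3]
```

View pics/ovT.png

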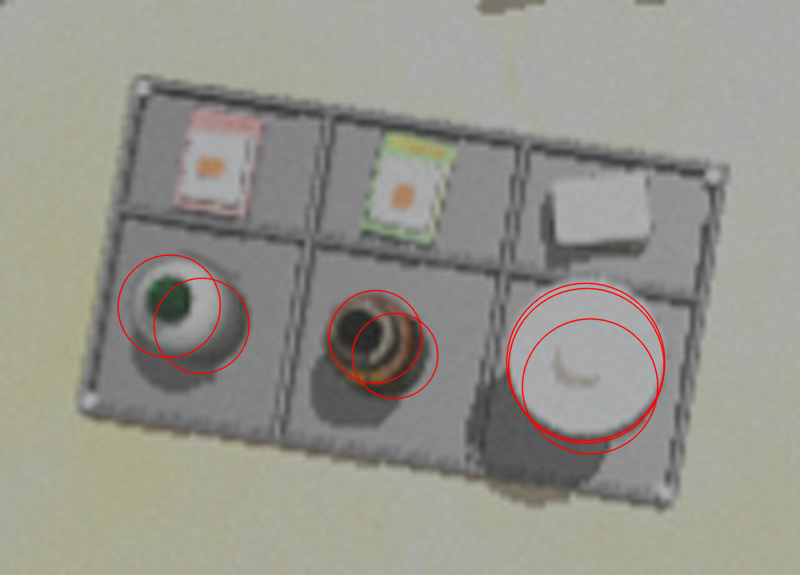

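View pics/ovS.png

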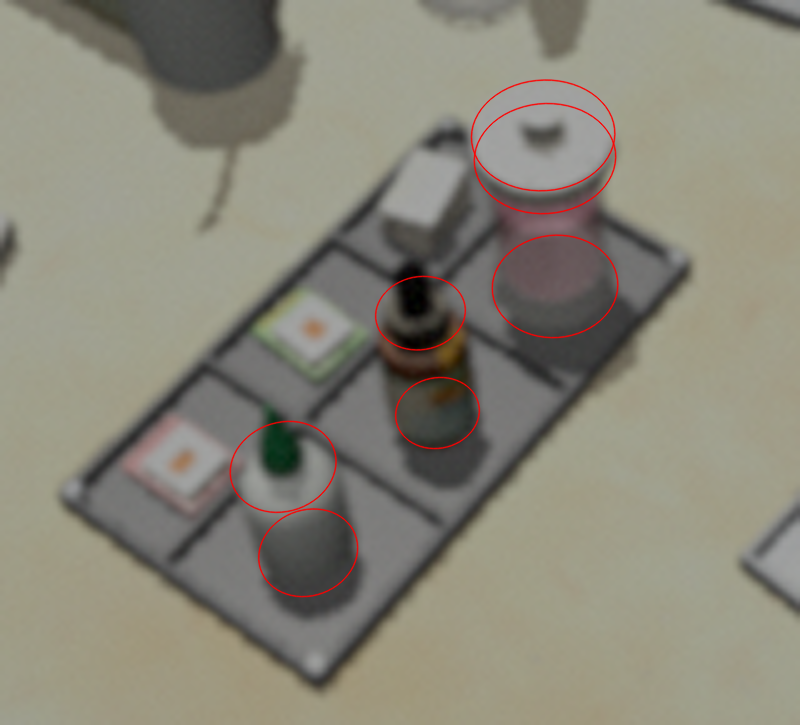

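```bash
python3 -m jog '{"xyz":[[0,0,-45],[0,0,-45],[33,30,0],[37,25,0],[41,19,0],[43,13,0],[44,6,0],[45,0,0],[44,-7,0],[43,-13,0]],"delta_rot":[[0,0,0],[0,0,0],[0,0,8.4],[0,0,8.4],[0,0,8.4],[0,0,8.4],[0,0,8.4],[0,0,8.4],[0,0,8.4],[0,0,8.4]]}'
```

```text
t: 2.9
tool_pos: [367.5, 354.0, 336.0]
ee_rot: [-2.371, 2.059, 0.0]
wrist_force: [1.6, 0.2, -0.3]
grip_width: 87.3
```

```bash
python3 -m jog '{"xyz":[[41,-19,0],[38,-25,0],[34,-30,0],[34,-30,0],[34,-30,0],[34,-30,0],[34,-30,0],[34,-30,0],[34,-30,0],[17,-15,0]],"delta_rot":[[0,0,8.2],[0,0,8.1],[0,0,0],[0,0,0],[0,0,0],[0,0,0],[0,0,0],[0,0,0],[0,0,0],[0,0,0]]}'; python3 -m jog '{"xyz":[[0,0,0],[0,0,0]],"delta_rot":[[0,0,0],[0,0,0]]}'
cat >> h.py <<'E'
def wrist():
    s=status.sense();d=get_image("wrist")
    T=np.eye(4);T[:3,:3]=Ro.from_rotvec(s["ee_rot"]).as_matrix();T[:3,3]=s["tool_pos"]
    M=np.linalg.inv(T@np.array(d["hand_eye"]));d["R"]=M[:3,:3];d["t"]=M[:3,3];return d,s
E
python3 - <<'E'
from h import *
d,s=wrist();print(d["hand_eye"],d["k1"],d["camera_matrix"]);print(s["tool_pos"],s["joints"])
save("w0",d["image"]);np.savez("w0.npz",**{k:d[k] for k in("R","t","camera_matrix","k1","image")})
E
```

```text
t: 3.9
tool_pos: [605.7, -6.6, 335.1]
ee_rot: [2.06, -2.371, 0.0]
wrist_force: [-0.1, 1.0, -0.2]
grip_width: 87.5
t: 4.1
tool_pos: [604.4, -4.2, 335.2]
ee_rot: [2.06, -2.371, -0.001]
wrist_force: [0.1, 0.2, 1.5]
grip_width: 87.6
[[-1.15520787e-03 -9.63932490e-01 -2.66144361e-01  7.10057978e+01]
 [ 9.99998956e-01 -8.82667658e-04 -1.14364485e-03 -4.10096898e-01]
 [ 8.67479410e-04 -2.66145405e-01  9.63932503e-01 -1.37589802e+02]
 [ 0.00000000e+00  0.00000000e+00  0.00000000e+00  1.00000000e+00]] -0.007833310731832873 [[286.8571277    0.         316.60163164]
 [  0.         286.8571277  200.47798057]
 [  0.           0.           1.        ]]
[604.42592713  -4.24586545 335.16038459] [ 3.15762940e-01  2.00032389e-01 -4.51526721e-03 -1.83568498e-04
 -1.36692353e+00 -4.55608852e-01]
```

View pics/w0.png

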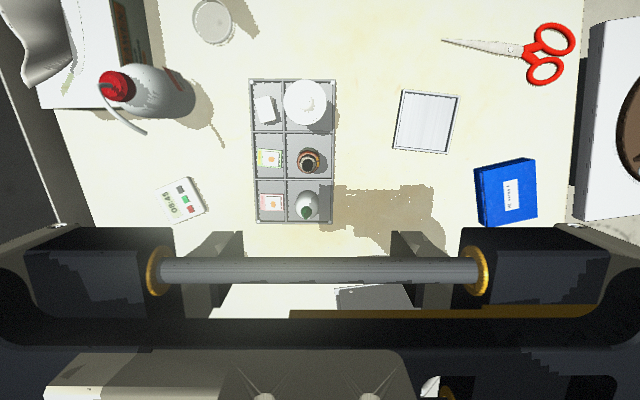

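```bash
python3 - <<'E'
from h import *
z=np.load("w0.npz");save("w0c",z["image"],(240,70,345,230),3.75)
E
```

```text
(no output)
```

View pics/w0c.png

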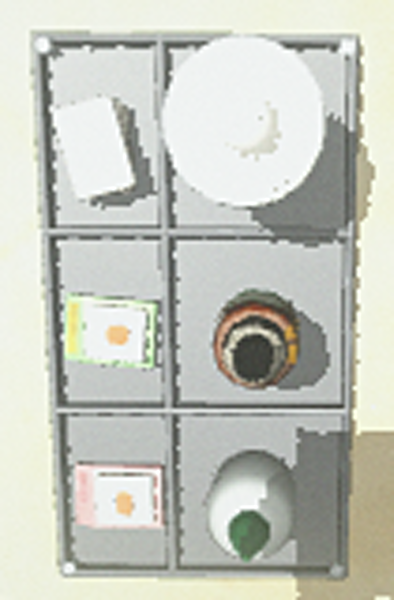

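```bash
python3 - <<'E'
from h import *
z=np.load("w0.npz");W={k:(float(z[k]) if k=="k1" else z[k]) for k in z.files}
un=lambda q:(np.array(q,float)+.5)/3.75-.5+np.array([240,70])
st=onz(W,un([(69,569),(43,45),(346,47),(337,570)]),11);print("studs",st[:,:2].round(1))
o=st.mean(0)[:2];v=(st[0]+st[3]-st[1]-st[2])[:2];print("caddy",o.round(1),np.arctan2(-v[0],v[1]), np.linalg.norm(st[0]-st[1]),np.linalg.norm(st[0]-st[3]))
mc=onz(W,un([(57,110),(111,97),(133,186),(78,198)]),25)[:,:2];print("mould",mc.round(1).tolist(),mc.mean(0).round(1))
e=mc[3]-mc[0]+mc[2]-mc[1];print("mould yaw(y side)",np.arctan2(-e[0],e[1]),np.linalg.norm(e)/2)
for n,p,h in(("jar lid",(242,121),102),("drop bulb",(253,356),103),("drop shoulder",(257,343),73),("oil tip",(249,538),100),("oil body top",(0,0),0)):
    print(n,onz(W,un([p]),h)[0].round(1))
E
```

```text
studs [[ 717.1   74.1]
 [ 684.4 -145.5]
 [ 564.4 -127.6]
 [ 596.5   91.7]]
caddy [640.6 -26.8] -0.14669365648398908 222.00008092411747 121.83781490647716
mould [[680.9, -119.1], [659.0, -120.8], [656.4, -86.5], [679.2, -85.0]] [ 668.9 -102.9]
mould yaw(y side) 0.06350392673300737 34.30170239713373
jar lid [606.9 -99.6 102. ]
drop bulb [614.8 -23.  103. ]
drop shoulder [614.2 -23.4  73. ]
oil tip [626.3  42.9 100. ]
oil body top [ 700.4 -166.4    0. ]
```

```bash
python3 -m jog '{"xyz":[[32,-5,0],[31,-5,0],[31,-6,0],[0,0,45],[0,0,45],[0,0,45],[0,0,25],[0,0,0],[0,0,0]],"delta_rot":[[0,0,0.3],[0,0,0],[0,0,0],[0,0,0],[0,0,0],[0,0,0],[0,0,0],[0,0,0],[0,0,0]]}'
python3 - <<'E'
from h import *
d,s=wrist();save("w1",d["image"])
print(s["tool_pos"],Ro.from_rotvec(s["ee_rot"]).as_matrix().round(3).tolist())
for n in("staining_jar","mould_stack_0"):print(n,[(r["at"],r["conf"]) for r in models.search_frame("wrist",n)])
np.savez("w1.npz",**{k:d[k] for k in("R","t","camera_matrix","k1","image")})
E
```

```text
t: 5.05
tool_pos: [607.5, -98.3, 176.8]
ee_rot: [-2.058, 2.373, -0.001]
wrist_force: [-0.6, 0.3, 1.1]
grip_width: 87.1
[607.48562904 -98.25074987 176.77395661] [[-0.141, -0.99, 0.001], [-0.99, 0.141, -0.0], [0.0, -0.001, -1.0]]
staining_jar [([601.8, -106.2, 99.0], 0.58)]
mould_stack_0 [([668.4, -104.9, 28.6], 0.88)]
```

View pics/w1.png

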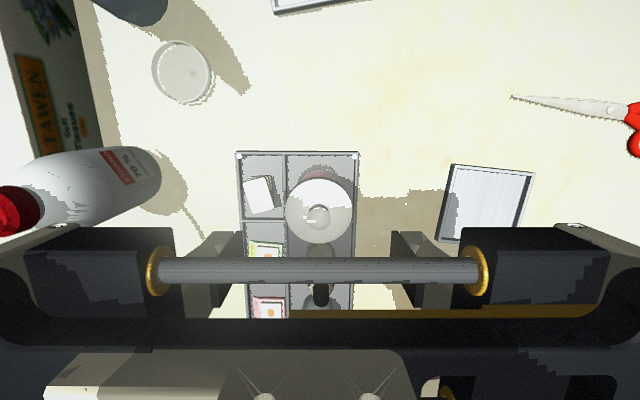

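```bash
python3 - <<'E'
from h import *
z=np.load("w1.npz");W={k:(float(z[k]) if k=="k1" else z[k]) for k in z.files}
T,S=cams()
print("lid",onz(W,[(318.3,210.5)],102).round(1))
print("white bottle base S",onz(S,[(220,179),(236,172),(204,174)],0).round(1))
print("white bottle T, near base",onz(T,[(343,101),(325,88)],0).round(1), "spray",onz(T,[(432,125)],0).round(1),onz(S,[(281,139)],0).round(1))
save("w1c",W["image"],(230,140,365,260),5.5)
E
```

```text
lid [[ 606.3 -102.5  102. ]]
white bottle base S [[ 795.2 -118.     0. ]
 [ 775.5 -151.6    0. ]
 [ 835.2 -113.6    0. ]]
white bottle T, near base [[ 773.3 -146.9    0. ]
 [ 798.9 -111.6    0. ]] spray [[ 727.9 -320.1    0. ]] [[ 739.1 -289.9    0. ]]
```

View pics/w1c.png

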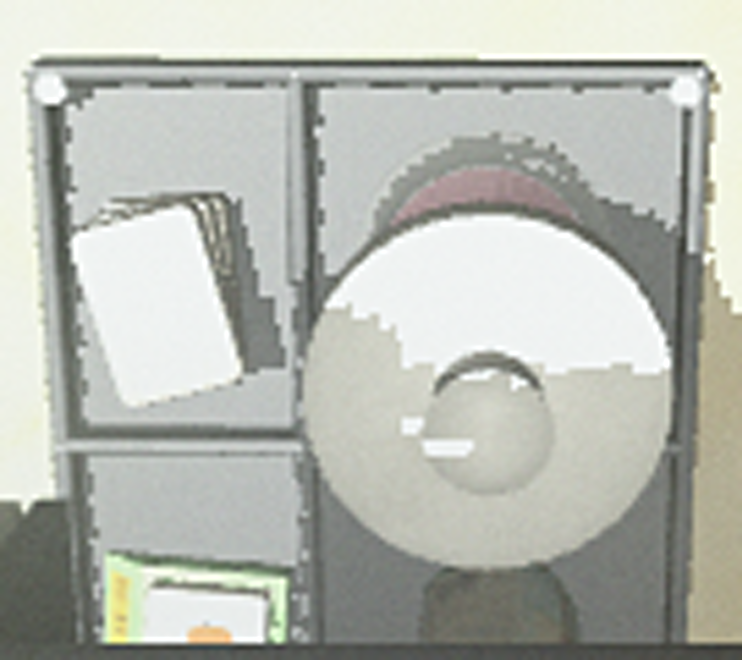

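```bash
python3 - <<'E'
from h import *
z=np.load("w1.npz");W={k:(float(z[k]) if k=="k1" else z[k]) for k in z.files}
un=lambda q:(np.array(q,float)+.5)/5.5-.5+np.array([230,140])
for zz in(22,25,28):
    mc=onz(W,un([(72,232),(188,202),(245,380),(128,410)]),zz)[:,:2];print(mc.round(1).tolist(),mc.mean(0).round(1))
    e=mc[3]-mc[0]+mc[2]-mc[1];f=mc[0]-mc[1]+mc[3]-mc[2]
    print("yaw",np.arctan2(-e[0],e[1]),np.arctan2(f[1],f[0]),np.linalg.norm(e)/2,np.linalg.norm(f)/2)
st=onz(W,un([(50,90),(684,90)]),11);print(st,np.linalg.norm(st[0]-st[1]))
print("lid",onz(W,un([(488,390)]),102))
E
```

```text
[[682.9, -119.7], [660.1, -122.2], [655.8, -86.3], [679.5, -83.5]] [ 669.6 -102.9]
yaw 0.1055929562005703 0.1134733001708717 36.28706882783827 23.41429908388304
[[682.1, -120.2], [659.5, -122.7], [655.2, -87.1], [678.7, -84.4]] [ 668.9 -103.6]
yaw 0.10559295620056879 0.11347330017087158 35.91475358424449 23.174061976048485
[[681.2, -120.7], [658.8, -123.2], [654.7, -88.0], [677.9, -85.2]] [ 668.1 -104.3]
yaw 0.10559295620057044 0.11347330017087232 35.54243834065072 22.93382486821382
[[ 684.49430203 -145.62654483   11.        ]
 [ 564.35476762 -128.32952895   11.        ]] 121.37831143288363
lid [[ 606.28156918 -102.45661266  102.        ]]
```

```bash
python3 -m jog '{"xyz":[[2,1,30],[0,0,30],[0,0,15],[0,0,8],[0,0,0],[0,0,0]],"delta_rot":[[0,0,0],[0,0,0],[0,0,0],[0,0,0],[0,0,0],[0,0,0]]}'; python3 -m jog '{"xyz":[[0,0,0],[0,0,0],[0,0,0],[0,0,0],[0,0,0],[0,0,0]],"delta_rot":[[0,0,0],[0,0,0],[0,0,0],[0,0,0],[0,0,0],[0,0,0]]}' 1;
```

```text
t: 5.8
tool_pos: [606.7, -100.8, 94.0]
ee_rot: [-2.056, 2.374, -0.002]
wrist_force: [-0.0, -0.4, 0.5]
grip_width: 87.5
t: 6.4
tool_pos: [605.8, -100.9, 92.7]
ee_rot: [-2.056, 2.375, -0.0]
wrist_force: [-0.1, 0.2, 1.4]
grip_width: 51.3
```

```bash
python3 -m jog '{"xyz":[[0,0,0],[0,0,0],[0,0,0]],"delta_rot":[[0,0,0],[0,0,0],[0,0,0]]}'; python3 - <<'E'
from h import *
for n in ["side","top"]:
    c=get_image(n);save("g1"+n,c["image"],(200,100,400,260),4)
E
```

```text
t: 6.7
tool_pos: [605.8, -100.9, 92.7]
ee_rot: [-2.056, 2.375, -0.0]
wrist_force: [-0.6, 0.7, 2.2]
grip_width: 51.9
```

View pics/g1side.png

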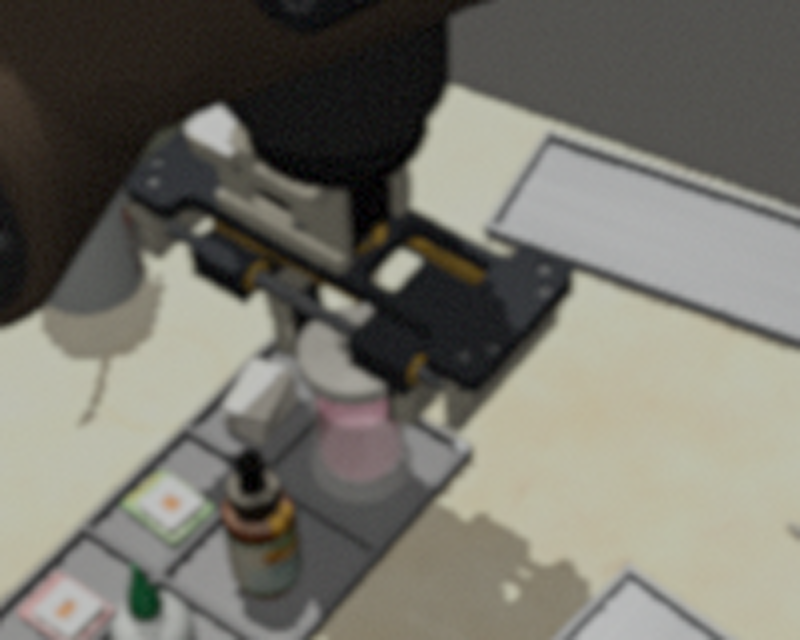

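```bash
python3 -m jog '{"xyz":[[0,0,-5],[0,0,-10],[0,0,-20],[0,0,-20],[0,0,-15],[0,0,0]],"delta_rot":[[0,0,0],[0,0,0],[0,0,0],[0,0,0],[0,0,0],[0,0,0]]}'; python3 -m jog '{"xyz":[[22,-1,0],[21.6,-4.2,0],[20.8,-7.1,0],[19.6,-10,0],[18,-12.6,0],[16.1,-15,0],[13.8,-17.1,0],[11.3,-18.9,0],[8.5,-20.3,0],[5.6,-21.3,0]],"delta_rot":[[0,0,8.06],[0,0,8.06],[0,0,8.06],[0,0,8.06],[0,0,8.06],[0,0,8.06],[0,0,8.06],[0,0,8.06],[0,0,8.06],[0,0,8.06]]}';python3 -m jog '{"xyz":[[0,0,0],[0,0,0],[0,0,0]],"delta_rot":[[0,0,0],[0,0,0],[0,0,0]]}'; python3 - <<'E'
from h import *
print(status.sense()["joints"])
c=get_image("side");save("g2side",c["image"],(200,60,480,260),2.8)
E
```

```text
t: 7.4
tool_pos: [607.1, -100.9, 165.6]
ee_rot: [-2.054, 2.372, -0.005]
wrist_force: [-0.5, -0.4, -0.1]
grip_width: 51.3
t: 8.4
tool_pos: [584.1, -320.5, 161.6]
ee_rot: [0.023, -3.14, -0.001]
wrist_force: [0.9, -0.3, -1.5]
grip_width: 51.6
t: 8.7
tool_pos: [584.5, -319.3, 162.1]
ee_rot: [0.035, -3.141, -0.001]
wrist_force: [0.2, 0.4, 0.1]
grip_width: 51.6
[-2.07952391e-01  4.03406946e-01 -1.18011772e-01 -3.05046971e-04
 -1.05010532e+00 -1.34029699e+00]
```

View pics/g2side.png

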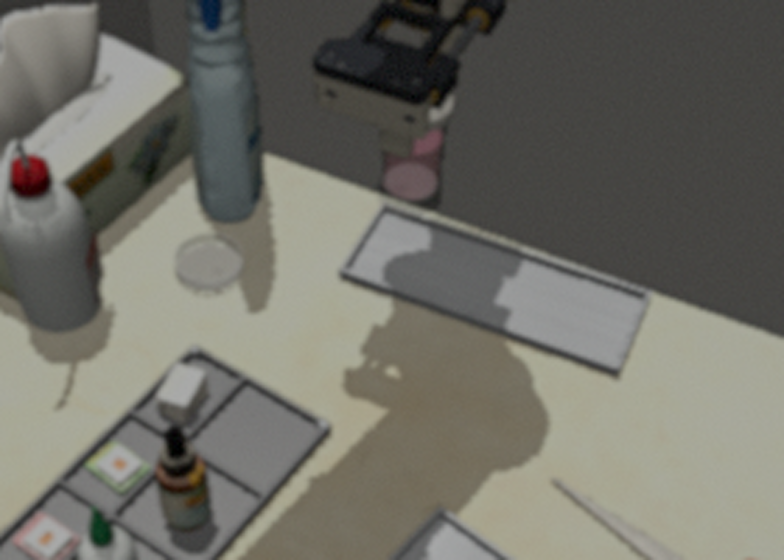

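```bash
python3 -m jog '{"xyz":[[0,0,25],[0,0,20],[0,0,12],[0,0,6],[0,0,3],[0,0,2],[0,0,1],[0,0,0],[0,0,0]],"delta_rot":[[0,0,0],[0,0,0],[0,0,0],[0,0,0],[0,0,0],[0,0,0],[0,0,0],[0,0,0],[0,0,0]]}'
```

```text
t: 9.65
tool_pos: [585.0, -320.0, 94.1]
ee_rot: [-0.032, 3.141, -0.0]
wrist_force: [0.2, -0.8, -0.3]
grip_width: 51.8
```

```bash
python3 -m jog '{"xyz":[[0,0,0.8],[0,0,0],[0,0,0]],"delta_rot":[[0,0,0],[0,0,0],[0,0,0]]}';python3 -m jog '{"xyz":[[0,0,0.7],[0,0,0],[0,0,0]],"delta_rot":[[0,0,0],[0,0,0],[0,0,0]]}'
```

```text
t: 9.95
tool_pos: [584.7, -319.9, 92.8]
ee_rot: [0.032, -3.141, 0.0]
wrist_force: [-0.4, 0.0, -0.3]
grip_width: 51.6
t: 10.25
tool_pos: [585.0, -320.0, 92.7]
ee_rot: [-0.032, 3.141, -0.001]
wrist_force: [-1.7, 1.0, 5.3]
grip_width: 51.8
```

```bash
python3 -m jog '{"xyz":[[0,0,0],[0,0,0],[0,0,0],[0,0,0],[0,0,0],[0,0,-20],[0,0,-40],[0,0,-40]],"delta_rot":[[0,0,0],[0,0,0],[0,0,0],[0,0,0],[0,0,0],[0,0,0],[0,0,0],[0,0,0]]}' -1
python3 - <<'E'
from h import *
c=get_image("side");save("g3side",c["image"],(200,60,480,260),2.8)
c=get_image("top");save("g3top",c["image"],(200,100,480,310),2.8)
E
```

```text
t: 11.05
tool_pos: [584.2, -319.8, 192.4]
ee_rot: [0.032, -3.139, -0.001]
wrist_force: [1.4, -1.1, -0.5]
grip_width: 87.5
```

View pics/g3side.png

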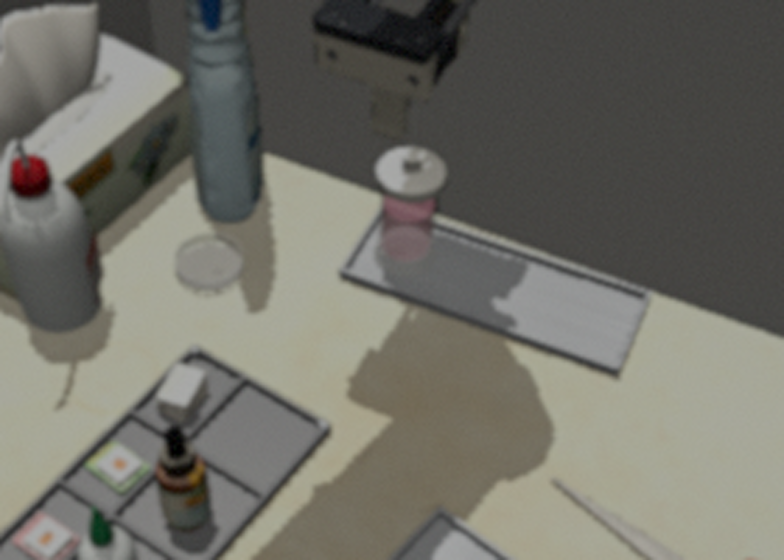

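View pics/g3top.png

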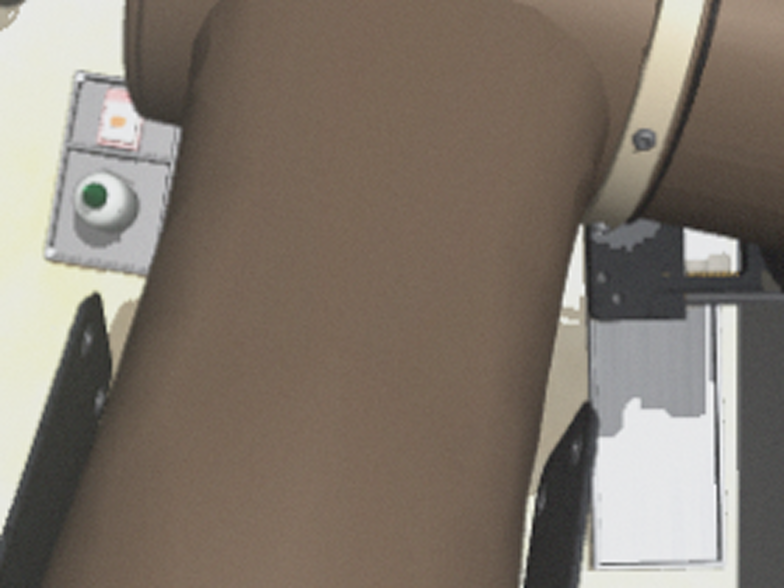

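```bash
python3 -m jog '{"xyz":[[-3.7,29.8,0],[-7.8,29,0],[-11.8,27.6,0],[-15.5,25.7,0],[-19,23.2,0],[-22,20.3,0],[-24.7,17.1,0],[-26.8,13.4,0],[-28.4,9.6,0],[-29.5,5.5,0]],"delta_rot":[[0,0,-8.04],[0,0,-8.04],[0,0,-8.04],[0,0,-8.04],[0,0,-8.04],[0,0,-8.04],[0,0,-8.04],[0,0,-8.04],[0,0,-8.04],[0,0,-8.04]]}';python3 -m jog '{"xyz":[[0,0,0],[0,0,0],[0,0,0]],"delta_rot":[[0,0,0],[0,0,0],[0,0,0]]}'; python3 - <<'E'
from h import *
d,s=wrist();save("w2",d["image"],(200,60,440,310),2.4)
np.savez("w2.npz",**{k:d[k] for k in("R","t","camera_matrix","k1","image")})
for n in("dropper_bottle","mould_stack_0"):print(n,[(r["at"],r["conf"]) for r in models.search_frame("wrist",n)])
E
```

```text
t: 12.15
tool_pos: [615.5, -20.2, 192.0]
ee_rot: [-2.059, 2.373, -0.0]
wrist_force: [0.4, -0.8, 0.3]
grip_width: 87.5
t: 12.45
tool_pos: [615.4, -21.9, 191.9]
ee_rot: [2.051, -2.38, -0.0]
wrist_force: [-0.1, -0.8, -0.3]
grip_width: 87.3
dropper_bottle [([613.7, -28.1, 72.7], 0.79)]
mould_stack_0 [([667.8, -104.8, 28.3], 0.94)]
```

View pics/w2.png

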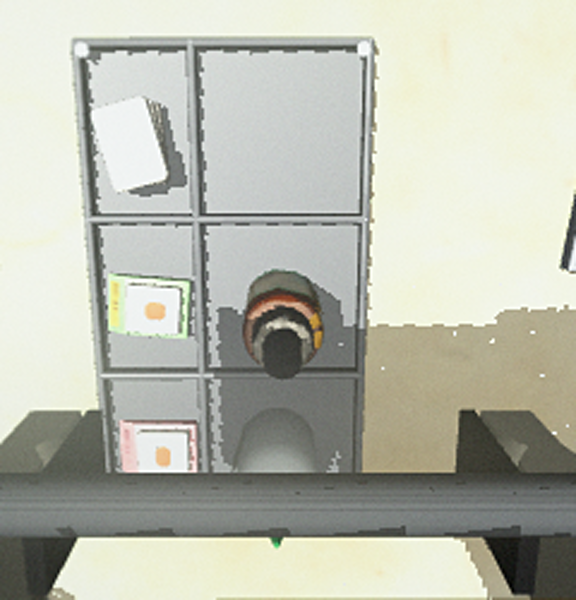

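```bash
python3 -m jog '{"xyz":[[0,0,40],[0,0,40],[0,0,30],[0,0,15],[0,0,5],[0,0,0],[0,0,0]],"delta_rot":[[0,0,0],[0,0,0],[0,0,0],[0,0,0],[0,0,0],[0,0,0],[0,0,0]]}'; python3 -m jog '{"xyz":[[0,0,0],[0,0,0],[0,0,0],[0,0,0],[0,0,0],[0,0,0],[0,0,0],[0,0,0]],"delta_rot":[[0,0,0],[0,0,0],[0,0,0],[0,0,0],[0,0,0],[0,0,0],[0,0,0],[0,0,0]]}' 1;python3 -m jog '{"xyz":[[0,0,0],[0,0,0]],"delta_rot":[[0,0,0],[0,0,0]]}'
```

```text
t: 13.3
tool_pos: [616.3, -21.6, 63.1]
ee_rot: [-2.051, 2.378, -0.001]
wrist_force: [0.3, 0.4, 0.5]
grip_width: 87.6
t: 14.1
tool_pos: [615.5, -21.5, 62.0]
ee_rot: [2.052, -2.379, -0.0]
wrist_force: [0.6, -0.6, -0.2]
grip_width: 31.2
t: 14.3
tool_pos: [615.5, -21.5, 62.0]
ee_rot: [2.052, -2.379, -0.0]
wrist_force: [-1.4, -0.4, -0.4]
grip_width: 31.2
```

```bash
python3 -m jog '{"xyz":[[0,0,-5],[0,0,-10],[0,0,-25],[0,0,-25],[0,0,-25],[0,0,0]],"delta_rot":[[0,0,0],[0,0,0],[0,0,0],[0,0,0],[0,0,0],[0,0,0]]}'; python3 -m jog '{"xyz":[[31.2,6.3,0],[31.7,1.9,0],[31.7,-2.6,0],[31,-6.9,0],[29.7,-11.2,0],[27.9,-15.3,0],[25.5,-19,0],[22.6,-22.4,0],[19.2,-25.3,0],[15.5,-27.8,0]],"delta_rot":[[0,0,8.04],[0,0,8.04],[0,0,8.04],[0,0,8.04],[0,0,8.04],[0,0,8.04],[0,0,8.04],[0,0,8.04],[0,0,8.04],[0,0,8.04]]}';python3 -m jog '{"xyz":[[0,0,0],[0,0,0],[0,0,0]],"delta_rot":[[0,0,0],[0,0,0],[0,0,0]]}'; python3 - <<'E'
from h import *
c=get_image("side");save("g4side",c["image"],(200,60,480,260),2.8)
E
```

```text
t: 14.9
tool_pos: [617.9, -21.2, 157.1]
ee_rot: [-2.049, 2.373, -0.006]
wrist_force: [0.1, 0.5, -0.3]
grip_width: 31.6
t: 15.9
tool_pos: [506.6, -321.5, 152.4]
ee_rot: [-0.023, 3.141, -0.0]
wrist_force: [0.3, 0.4, -0.8]
grip_width: 31.0
t: 16.2
tool_pos: [507.4, -320.0, 152.2]
ee_rot: [-0.034, 3.141, 0.0]
wrist_force: [0.3, 1.0, -0.4]
grip_width: 31.1
```

View pics/g4side.png

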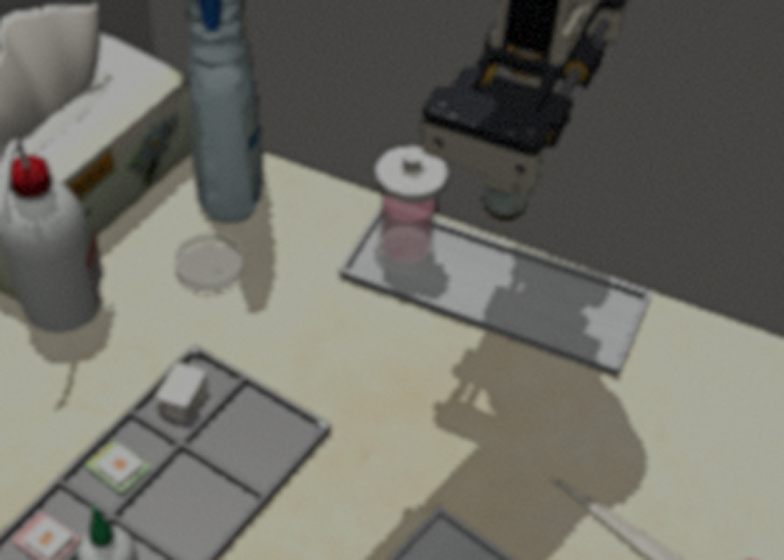

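```bash
python3 -m jog '{"xyz":[[0,0,30],[0,0,30],[0,0,15],[0,0,8],[0,0,4],[0,0,2],[0,0,0],[0,0,0]],"delta_rot":[[0,0,0],[0,0,0],[0,0,0],[0,0,0],[0,0,0],[0,0,0],[0,0,0],[0,0,0]]}';python3 -m jog '{"xyz":[[0,0,1],[0,0,0],[0,0,0]],"delta_rot":[[0,0,0],[0,0,0],[0,0,0]]}'
```

```text
t: 17.05
tool_pos: [507.8, -320.5, 63.9]
ee_rot: [-0.033, 3.14, -0.001]
wrist_force: [-0.0, 0.8, -0.4]
grip_width: 31.5
t: 17.35
tool_pos: [507.3, -320.5, 62.3]
ee_rot: [-0.032, 3.141, -0.0]
wrist_force: [-0.0, -0.7, -1.2]
grip_width: 31.6
```

```bash
python3 -m jog '{"xyz":[[0,0,0.6],[0,0,0],[0,0,0]],"delta_rot":[[0,0,0],[0,0,0],[0,0,0]]}'; python3 -m jog '{"xyz":[[0,0,0.5],[0,0,0],[0,0,0]],"delta_rot":[[0,0,0],[0,0,0],[0,0,0]]}'
```

```text
t: 17.65
tool_pos: [507.5, -320.4, 61.9]
ee_rot: [-0.033, 3.141, -0.0]
wrist_force: [-0.4, 2.2, 6.3]
grip_width: 31.0
t: 17.95
tool_pos: [507.6, -320.5, 61.9]
ee_rot: [-0.033, 3.141, -0.001]
wrist_force: [-2.0, 2.2, 9.4]
grip_width: 31.3
```

```bash
python3 -m jog '{"xyz":[[0,0,0],[0,0,0],[0,0,0],[0,0,0],[0,0,0],[0,0,0],[0,0,-20],[0,0,-40],[0,0,-40],[0,0,-30]],"delta_rot":[[0,0,0],[0,0,0],[0,0,0],[0,0,0],[0,0,0],[0,0,0],[0,0,0],[0,0,0],[0,0,0],[0,0,0]]}' -1
python3 - <<'E'
from h import *
c=get_image("side");save("g5side",c["image"],(200,60,480,260),2.8)
E
```

```text
t: 18.95
tool_pos: [507.7, -320.7, 193.6]
ee_rot: [-0.032, 3.14, -0.001]
wrist_force: [0.6, 0.7, -0.2]
grip_width: 87.1
```

View pics/g5side.png

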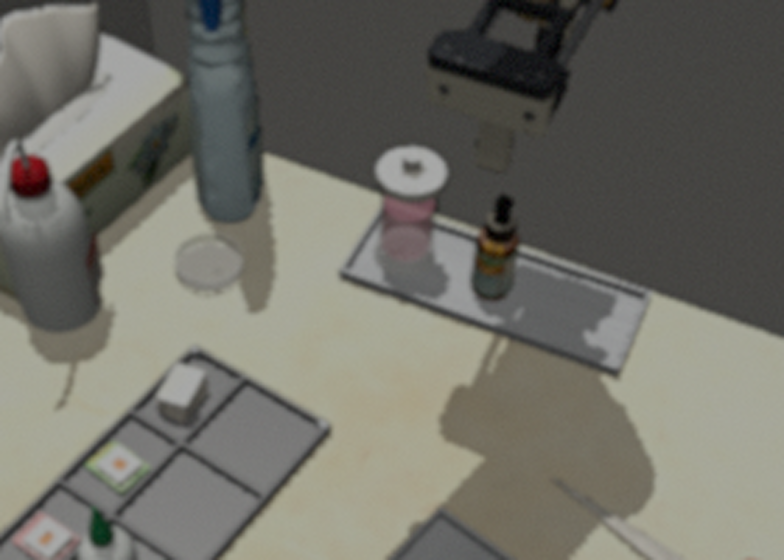

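```bash
python3 -m jog '{"xyz":[[-12.6,36.4,0],[-17.6,34.2,0],[-22.2,31.5,0],[-26.4,28,0],[-30,24.1,0],[-33.1,19.7,0],[-35.5,14.8,0],[-37.3,9.7,0],[-38.2,4.4,0],[-38.5,-1,0]],"delta_rot":[[0,0,-8.04],[0,0,-8.04],[0,0,-8.04],[0,0,-8.04],[0,0,-8.04],[0,0,-8.04],[0,0,-8.04],[0,0,-8.04],[0,0,-8.04],[0,0,-8.04]]}';python3 -m jog '{"xyz":[[0,0,0],[0,0,0],[0,0,0]],"delta_rot":[[0,0,0],[0,0,0],[0,0,0]]}'; python3 - <<'E'
from h import *
d,s=wrist();save("w3",d["image"],(200,60,440,310),2.4)
np.savez("w3.npz",**{k:d[k] for k in("R","t","camera_matrix","k1","image")})
for n in("oil_bottle","mould_stack_0"):print(n,[(r["at"],r["conf"]) for r in models.search_frame("wrist",n)])
E
```

```text
t: 20.0
tool_pos: [626.0, 47.5, 190.8]
ee_rot: [2.059, -2.373, -0.0]
wrist_force: [1.2, 0.3, -0.4]
grip_width: 87.8
t: 20.3
tool_pos: [625.5, 45.4, 190.7]
ee_rot: [2.05, -2.379, -0.0]
wrist_force: [-0.9, -0.1, 0.4]
grip_width: 87.9
oil_bottle [([623.7, 44.5, 60.8], 0.72)]
mould_stack_0 [([671.4, -102.0, 25.4], 0.6)]
```

View pics/w3.png

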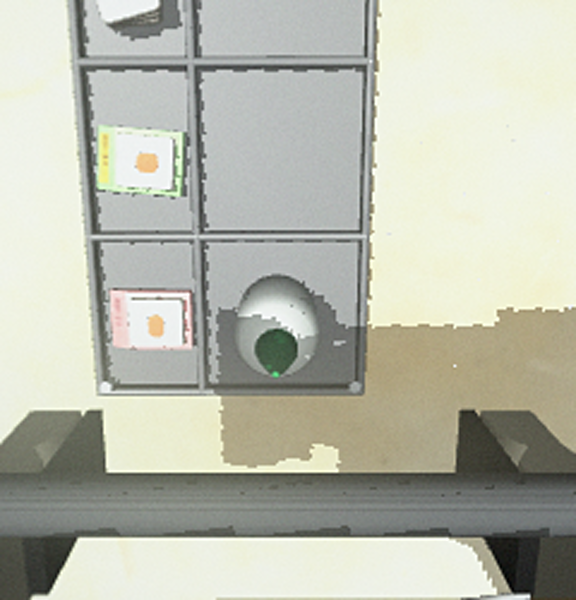

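```bash
python3 - <<'E'
from h import *
for f,p,zz in(("w3",(276,374),101),("w2",(283,362),104)):
    z=np.load(f+".npz");W={k:(float(z[k]) if k=="k1" else z[k]) for k in z.files}
    print(onz(W,[(np.array(p)+.5)/2.4-.5+[200,60]],zz))
E
```

```text
[[628.3524368   49.79404171 101.        ]]
[[615.19260628 -21.97208208 104.        ]]
```

```bash
python3 -m jog '{"xyz":[[-2,-1,40],[0,0,40],[0,0,30],[0,0,15],[0,0,7],[0,0,0],[0,0,0]],"delta_rot":[[0,0,0],[0,0,0],[0,0,0],[0,0,0],[0,0,0],[0,0,0],[0,0,0]]}'; python3 -m jog '{"xyz":[[0,0,0],[0,0,0],[0,0,0],[0,0,0],[0,0,0],[0,0,0],[0,0,0],[0,0,0]],"delta_rot":[[0,0,0],[0,0,0],[0,0,0],[0,0,0],[0,0,0],[0,0,0],[0,0,0],[0,0,0]]}' 1;python3 -m jog '{"xyz":[[0,0,0],[0,0,0]],"delta_rot":[[0,0,0],[0,0,0]]}'
```

```text
t: 21.15
tool_pos: [627.8, 47.5, 60.0]
ee_rot: [-2.051, 2.378, -0.001]
wrist_force: [0.6, 0.2, 0.4]
grip_width: 87.6
t: 21.95
tool_pos: [627.2, 47.7, 58.9]
ee_rot: [2.052, -2.379, -0.0]
wrist_force: [-0.6, -0.9, 0.1]
grip_width: 35.9
t: 22.15
tool_pos: [627.1, 47.7, 58.9]
ee_rot: [2.052, -2.379, 0.0]
wrist_force: [1.3, -0.1, -1.0]
grip_width: 35.3
```

```bash
python3 -m jog '{"xyz":[[0,0,-5],[0,0,-10],[0,0,-25],[0,0,-25],[0,0,-25],[0,0,0]],"delta_rot":[[0,0,0],[0,0,0],[0,0,0],[0,0,0],[0,0,0],[0,0,0]]}'; python3 -m jog '{"xyz":[[39.4,14.2,0],[41,8.6,0],[41.8,2.7,0],[41.8,-3.2,0],[40.9,-9,0],[39.2,-14.7,0],[36.8,-20,0],[33.6,-25,0],[29.8,-29.4,0],[25.4,-33.3,0]],"delta_rot":[[0,0,8.05],[0,0,8.05],[0,0,8.05],[0,0,8.05],[0,0,8.05],[0,0,8.05],[0,0,8.05],[0,0,8.05],[0,0,8.05],[0,0,8.05]]}';python3 -m jog '{"xyz":[[0,0,0],[0,0,0],[0,0,0]],"delta_rot":[[0,0,0],[0,0,0],[0,0,0]]}'; python3 - <<'E'
from h import *
c=get_image("side");save("g6side",c["image"],(200,60,480,260),2.8)
E
```

```text
t: 22.75
tool_pos: [629.4, 48.2, 154.0]
ee_rot: [-2.049, 2.373, -0.005]
wrist_force: [0.3, 0.2, 0.1]
grip_width: 35.4
t: 23.75
tool_pos: [428.1, -322.7, 149.5]
ee_rot: [-0.021, 3.141, -0.0]
wrist_force: [1.5, -0.4, 0.3]
grip_width: 35.3
t: 24.05
tool_pos: [429.3, -321.1, 149.1]
ee_rot: [-0.031, 3.141, 0.0]
wrist_force: [-0.1, 0.3, 0.0]
grip_width: 35.4
```

View pics/g6side.png

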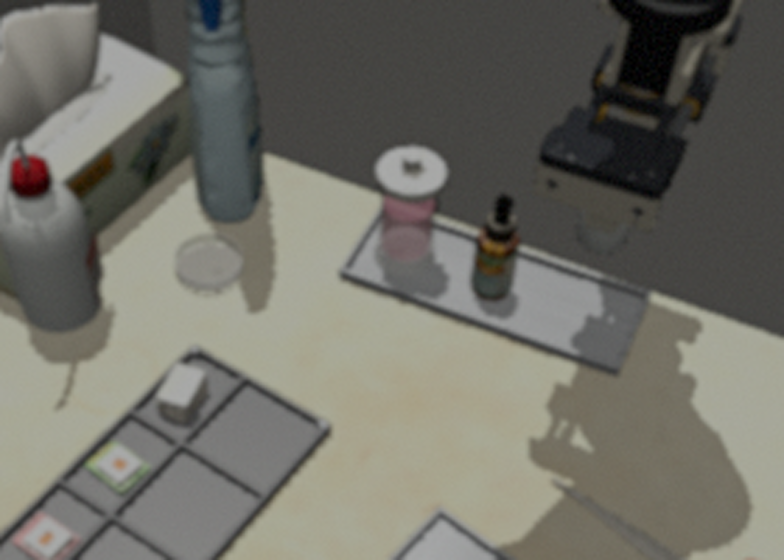

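```bash
python3 -m jog '{"xyz":[[0,0,30],[0,0,30],[0,0,15],[0,0,8],[0,0,4],[0,0,2],[0,0,1],[0,0,0],[0,0,0]],"delta_rot":[[0,0,0],[0,0,0],[0,0,0],[0,0,0],[0,0,0],[0,0,0],[0,0,0],[0,0,0],[0,0,0]]}';python3 -m jog '{"xyz":[[0,0,0.6],[0,0,0],[0,0,0]],"delta_rot":[[0,0,0],[0,0,0],[0,0,0]]}'
```

```text
t: 25.0
tool_pos: [429.5, -321.5, 59.6]
ee_rot: [-0.03, 3.14, -0.001]
wrist_force: [-0.2, 0.6, -0.9]
grip_width: 35.8
t: 25.3
tool_pos: [429.5, -321.6, 58.8]
ee_rot: [-0.03, 3.141, -0.001]
wrist_force: [-0.3, 0.5, 4.2]
grip_width: 35.1
```

```bash
python3 -m jog '{"xyz":[[0,0,0],[0,0,0],[0,0,0],[0,0,0],[0,0,0],[0,0,0],[0,0,-20],[0,0,-40],[0,0,-40],[0,0,-30]],"delta_rot":[[0,0,0],[0,0,0],[0,0,0],[0,0,0],[0,0,0],[0,0,0],[0,0,0],[0,0,0],[0,0,0],[0,0,0]]}' -1
python3 - <<'E'
from h import *
c=get_image("side");save("g7side",c["image"],(200,60,480,260),2.8)
print(status.sense()["tool_pos"])
E
```

```text
t: 26.3
tool_pos: [429.5, -321.6, 190.9]
ee_rot: [-0.03, 3.14, -0.001]
wrist_force: [0.5, -0.9, 1.0]
grip_width: 87.3
[ 431.52299416 -322.79533644  195.62782402]
```

View pics/g7side.png

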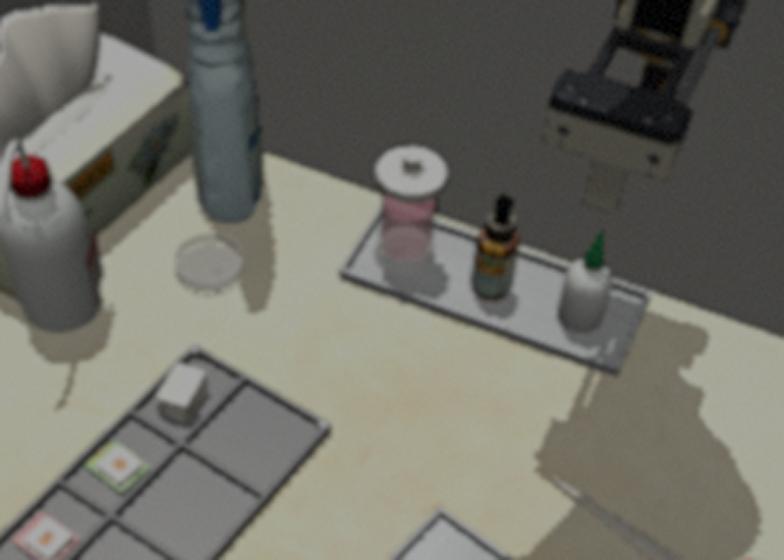

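```bash
python3 -m jog '{"xyz":[[-23.6,25.8,0],[-27,22.3,0],[-29.9,18.2,0],[-32.1,13.9,0],[-33.8,9.2,0],[-34.7,4.4,0],[-35,-0.5,0],[-34.6,-5.4,0],[-33.5,-10.2,0],[-31.7,-14.7,0]],"delta_rot":[[0,0,-8.05],[0,0,-8.05],[0,0,-8.05],[0,0,-8.05],[0,0,-8.05],[0,0,-8.05],[0,0,-8.05],[0,0,-8.05],[0,0,-8.05],[0,0,-8.05]]}';python3 -m jog '{"xyz":[[0,0,30],[0,0,30],[0,0,0],[0,0,0],[0,0,0]],"delta_rot":[[0,0,0],[0,0,0],[0,0,0],[0,0,0],[0,0,0]]}'; python3 - <<'E'
from h import *
d,s=wrist();save("w4",d["image"],(200,0,440,240),2.4)
np.savez("w4.npz",**{k:d[k] for k in("R","t","camera_matrix","k1","image")})
print(s["tool_pos"])
for n in("mould_stack_0",):print(n,[(r["at"],r["conf"]) for r in models.search_frame("wrist",n)])
E
```

```text
t: 27.35
tool_pos: [661.4, -57.7, 188.0]
ee_rot: [2.059, -2.372, -0.0]
wrist_force: [-0.2, -0.2, 0.5]
grip_width: 87.2
t: 27.85
tool_pos: [661.7, -59.2, 130.2]
ee_rot: [-2.051, 2.377, -0.003]
wrist_force: [0.6, -0.2, -0.1]
grip_width: 87.3
[661.68701724 -59.17017261 130.16293844]
mould_stack_0 [([670.5, -105.8, 30.2], 0.62)]
```

View pics/w4.png

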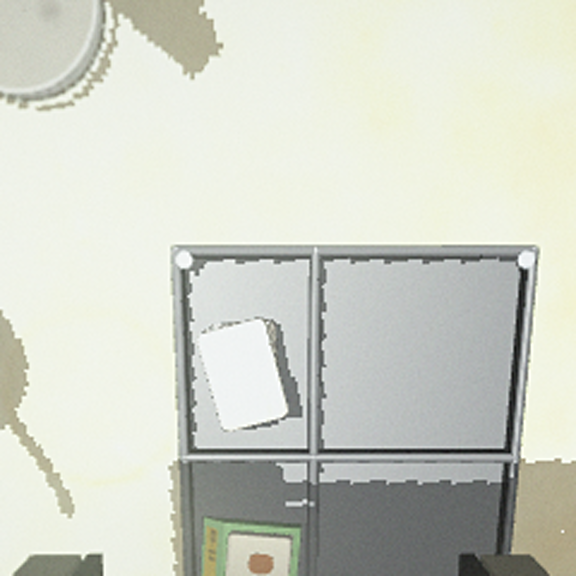

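```bash
python3 - <<'E'
from h import *
z=np.load("w4.npz");W={k:(float(z[k]) if k=="k1" else z[k]) for k in z.files}
im=W["image"][120:200,270:340].max(2);m=(im>252).astype(np.uint8)
n,l,st,_=cv2.connectedComponentsWithStats(m);k=l[155-120,300-270];b=(l==k)
print(st[k]);ys,xs=np.nonzero(b);r=cv2.minAreaRect(np.c_[xs,ys].astype(np.float32));box=cv2.boxPoints(r)+[270,120];print(r,box)
for zz in (25,):
    mc=onz(W,box,zz)[:,:2];print(mc.round(1).tolist(),mc.mean(0).round(1))
    for i in range(4):
        e=mc[(i+1)%4]-mc[i];print(np.linalg.norm(e).round(1),np.arctan2(e[1],e[0]).round(3))
un=lambda q:(np.array(q,float)+.5)/2.4-.5+[200,0]
stt=onz(W,un([(184,259),(527,259)]),11)[:,:2];print(stt,np.arctan2(*(stt[0]-stt[1])[::-1]))
mc=onz(W,un([(198,334),(266,317),(290,414),(231,432)]),25)[:,:2];print(mc.round(1).tolist(),mc.mean(0).round(1),[np.arctan2(*(mc[(i+1)%4]-mc[i])[::-1]).round(3) for i in range(4)],[np.linalg.norm((mc[(i+1)%4]-mc[i])).round(1) for i in range(4)])
E
```

```text
[   0    0   70   80 5595]
((34.5, 39.5), (79.0, 69.0), 90.0) [[270. 120.]
 [339. 120.]
 [339. 199.]
 [270. 199.]]
[[689.6, -136.2], [633.9, -127.8], [642.4, -61.7], [702.3, -70.5]] [667.1 -99.1]
56.3 2.993
66.7 1.443
60.5 -0.147
66.8 -1.762
[[ 684.47674434 -145.75038907]
 [ 563.89835865 -127.80646037]] -0.14773127866680844
[[682.4, -119.8], [658.3, -122.0], [655.0, -87.5], [676.9, -84.2]] [ 668.2 -103.4] [np.float64(-3.051), np.float64(1.666), np.float64(0.152), np.float64(-1.416)] [np.float64(24.2), np.float64(34.7), np.float64(22.1), np.float64(36.1)]
```

```bash
python3 - <<'E'
from h import *
z=np.load("w4.npz");im=z["image"][95:195,268:340].astype(float);im=(255*(im/255)**3).astype(np.uint8)
cv2.imwrite("pics/w4c.png",cv2.resize(im[:,:,::-1],None,fx=6,fy=6,interpolation=cv2.INTER_NEAREST))
E
```

```text
(no output)
```

View pics/w4c.png

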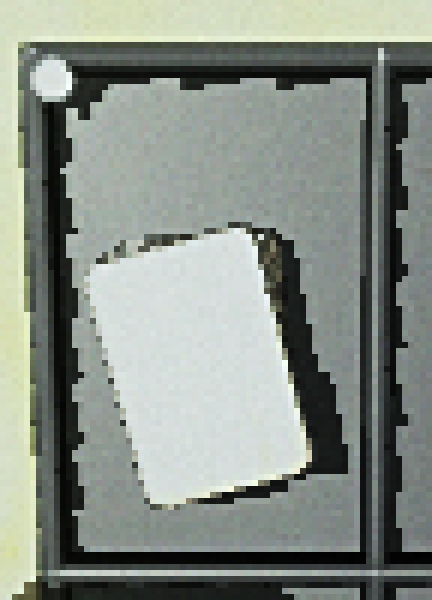

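```bash
python3 - <<'E'
from h import *
T,S=cams()
save("s_bot",S["image"],(190,95,250,195),6);save("t_bot",T["image"],(300,30,380,130),6)
un=lambda q:(np.array(q,float)+.5)/5-.5+[180,160]
p=onz(S,un([(150,62),(170,80),(205,93),(240,82),(265,65),(278,45)]),0)[:,:2]
o=least_squares(lambda q:np.hypot(*(p-q[:2]).T)-q[2],[800,-135,30]);print(p.round(),o.x.round(1),o.fun.round(1))
E
```

```text
[[ 828. -124.]
 [ 814. -120.]
 [ 795. -121.]
 [ 785. -133.]
 [ 781. -147.]
 [ 783. -159.]] [ 809.8 -147.5   29.1] [ 0.2 -1.   1.5 -0.7 -0.5  0.4]
```

View pics/s_bot.png

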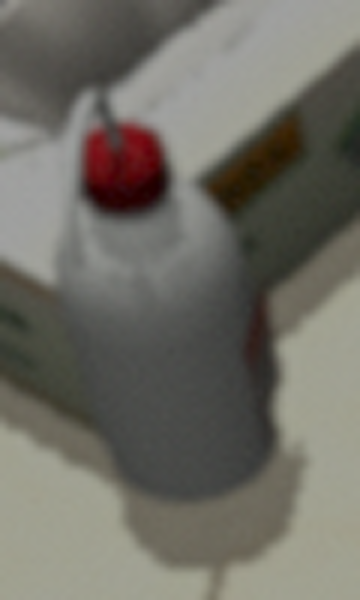

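View pics/t_bot.png

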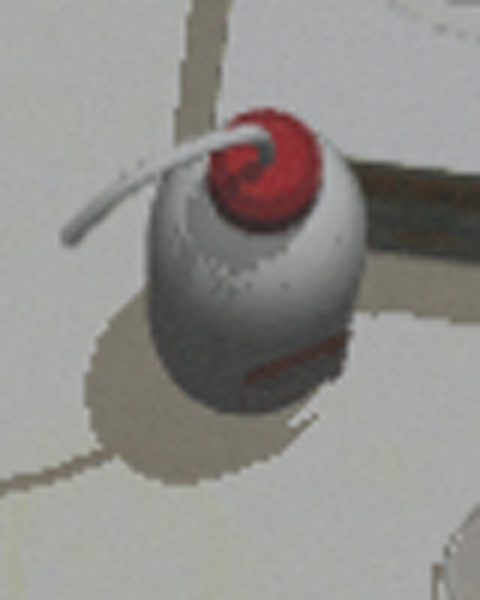

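```bash
python3 - <<'E'
from h import *
T,S=cams()
print(tri(T,[311.2,69],S,[201.3,138.3]))
print(onz(T,[[311.2,69]],140))
c,R,r=np.array([809.8,-147.5]),None,30
# clearance body rectangle (jaw axis 5.9deg) and (jaw axis -8.4)
for yaw in(5.9,0,-8.4):
    a=np.radians(yaw);u=np.array([np.cos(a),np.sin(a)]);v=np.array([-u[1],u[0]]);d=c-[668.5,-103.5]
    dx=max(abs(d@u)-96.5,0);dy=max(abs(d@v)-39,0);print(yaw,np.hypot(dx,dy)-r)
E
```

```text
(array([783.7931211 , -89.27901524, 154.27277164]), np.float64(0.06465999233150777))
[[788.72609578 -88.79109124 140.        ]]
5.9 13.984945535756275
0 15.078154354409811
-8.4 19.711833904416324
```

```bash
python3 -m jog '{"xyz":[[21.5,-6.5,0],[21.5,-6.5,0],[0,0,0],[0,0,0],[0,0,25],[0,0,25],[0,0,10],[0,0,5],[0,0,0],[0,0,0]],"delta_rot":[[0,0,0],[0,0,0],[0,0,-7.1],[0,0,-7.1],[0,0,0],[0,0,0],[0,0,0],[0,0,0],[0,0,0],[0,0,0]]}'; python3 - <<'E'
from h import *
d,s=wrist();save("w5",d["image"])
print(s["tool_pos"],s["ee_rot"],status.sense()["joints"])
c=get_image("side");save("g8",c["image"],(200,100,400,250),4)
E
```

```text
t: 28.95
tool_pos: [668.1, -103.4, 64.6]
ee_rot: [-2.33, 2.106, -0.002]
wrist_force: [0.1, 0.7, -0.1]
grip_width: 87.5
[ 668.05359647 -103.41416615   64.62894969] [-2.32993773e+00  2.10571435e+00 -2.09488679e-03] [ 1.34307144e-01  5.10613952e-01 -1.93051489e-01  3.87587544e-04
 -8.65167421e-01 -3.35226673e-02]
```

View pics/w5.png

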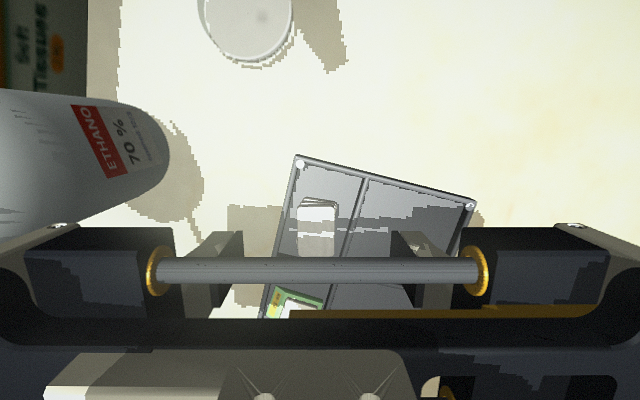

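View pics/g8.png

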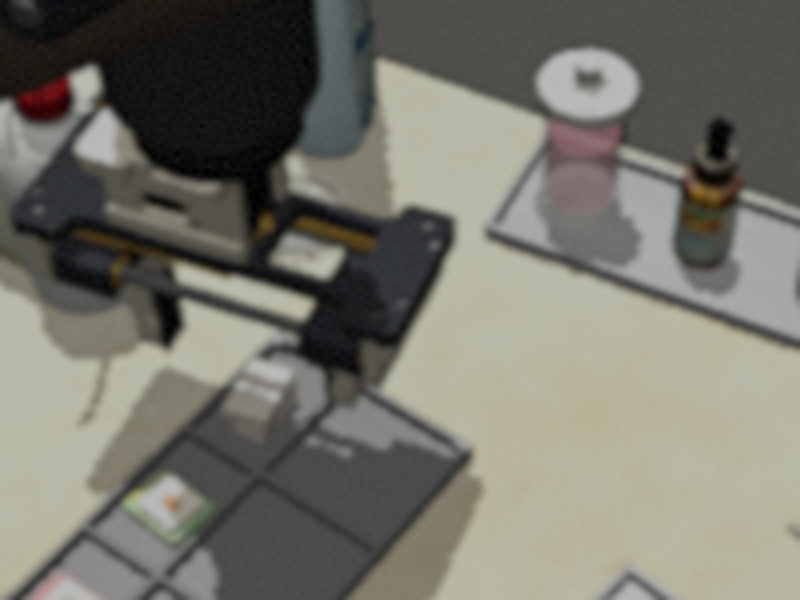

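```bash
python3 -m jog '{"xyz":[[0,0,12],[0,0,8],[0,0,6],[0,0,4],[0,0,0],[0,0,0]],"delta_rot":[[0,0,0],[0,0,0],[0,0,0],[0,0,0],[0,0,0],[0,0,0]]}'
```

```text
t: 29.65
tool_pos: [667.3, -103.4, 33.3]
ee_rot: [2.33, -2.107, -0.0]
wrist_force: [-0.0, -0.6, 0.5]
grip_width: 87.8
```

```bash
python3 -m jog '{"xyz":[[0,0,0],[0,0,0],[0,0,0],[0,0,0],[0,0,0],[0,0,0],[0,0,0],[0,0,0],[0,0,0],[0,0,0]],"delta_rot":[[0,0,0],[0,0,0],[0,0,0],[0,0,0],[0,0,0],[0,0,0],[0,0,0],[0,0,0],[0,0,0],[0,0,0]]}' 1; python3 - <<'E'
from h import *
c=get_image("side");save("g9",c["image"],(200,100,400,250),4)
E
```

```text
t: 30.65
tool_pos: [667.3, -103.4, 33.4]
ee_rot: [-2.33, 2.107, -0.0]
wrist_force: [0.3, -0.4, -0.1]
grip_width: 24.9
```

View pics/g9.png

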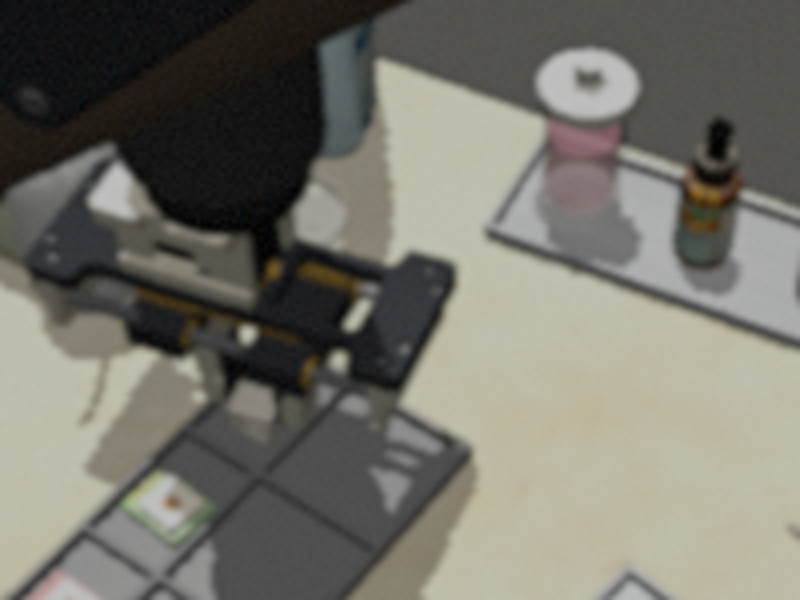

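```bash
python3 -m jog '{"xyz":[[0,0,-5],[0,0,-10],[0,0,-20],[0,0,-25],[0,0,0]],"delta_rot":[[0,0,0],[0,0,0],[0,0,0],[0,0,0],[0,0,0]]}'; python3 -m jog '{"xyz":[[-9.7,29.2,0],[-9.7,29.2,0],[-9.7,29.2,0],[-9.7,29.2,0],[-9.7,29.2,0],[-9.7,29.2,0],[-9.7,29.2,0],[-9.7,29.2,0]],"delta_rot":[[0,0,0],[0,0,0],[0,0,0],[0,0,0],[0,0,0],[0,0,0],[0,0,0],[0,0,0]]}';python3 -m jog '{"xyz":[[0,0,0],[0,0,0],[0,0,0],[0,0,0],[0,0,0]],"delta_rot":[[0,0,6.6],[0,0,6.6],[0,0,6.6],[0,0,0],[0,0,0]]}'; python3 - <<'E'
from h import *
c=get_image("side");save("g10",c["image"],(200,100,450,300),3.2)
E
```

```text
t: 31.2
tool_pos: [669.8, -103.5, 98.2]
ee_rot: [-2.328, 2.103, -0.008]
wrist_force: [0.7, 0.1, -0.5]
grip_width: 25.0
t: 32.0
tool_pos: [425.9, -49.6, 93.7]
ee_rot: [-2.33, 2.106, -0.001]
wrist_force: [0.7, 0.3, -0.4]
grip_width: 25.0
t: 32.5
tool_pos: [427.1, -49.7, 93.7]
ee_rot: [-1.937, 2.472, -0.0]
wrist_force: [0.2, 0.4, -1.4]
grip_width: 24.9
```

View pics/g10.png

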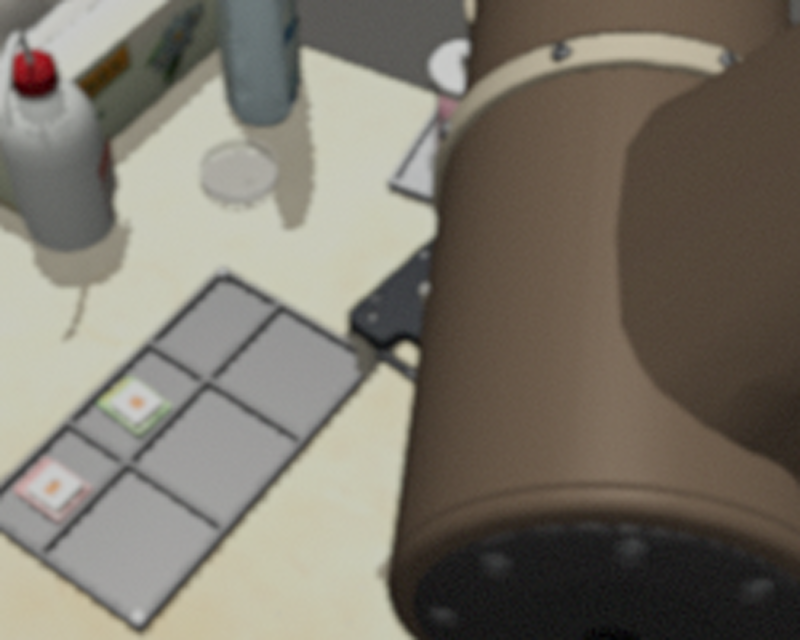

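```bash
python3 - <<'E'
from h import *
T,S=cams()
p=(np.array([(145,380),(260,462),(172,565),(58,470)],float)+.5)/3.1-.5+[310,120]
print(onz(S,p,11).mean(0),onz(S,p,5).mean(0))
E
python3 -m jog '{"xyz":[[0,0,25],[0,0,15],[0,0,10],[0,0,5],[0,0,3],[0,0,1],[0,0,0],[0,0,0]],"delta_rot":[[0,0,0],[0,0,0],[0,0,0],[0,0,0],[0,0,0],[0,0,0],[0,0,0],[0,0,0]]}'
```

```text
[424.03852158 -47.91988819  11.        ] [424.84639125 -51.08318157   5.        ]
t: 33.35
tool_pos: [427.3, -49.6, 34.8]
ee_rot: [-1.933, 2.475, -0.0]
wrist_force: [-0.4, -0.4, 0.2]
grip_width: 24.7
```

```bash
python3 -m jog '{"xyz":[[0.5,0.5,0.8],[0,0,0],[0,0,0]],"delta_rot":[[0,0,0],[0,0,0],[0,0,0]]}';python3 -m jog '{"xyz":[[0,0,0.6],[0,0,0],[0,0,0]],"delta_rot":[[0,0,0],[0,0,0],[0,0,0]]}'
```

```text
t: 33.65
tool_pos: [426.5, -50.1, 33.7]
ee_rot: [-1.934, 2.476, -0.0]
wrist_force: [0.3, -0.4, 0.0]
grip_width: 24.5
t: 33.95
tool_pos: [426.5, -50.0, 33.3]
ee_rot: [-1.934, 2.476, -0.0]
wrist_force: [-2.4, -0.0, 5.5]
grip_width: 25.0
```

```bash
python3 -m jog '{"xyz":[[0,0,0],[0,0,0],[0,0,0],[0,0,0],[0,0,0],[0,0,0],[0,0,-10],[0,0,-40],[0,0,-50],[0,0,-40]],"delta_rot":[[0,0,0],[0,0,0],[0,0,0],[0,0,0],[0,0,0],[0,0,0],[0,0,0],[0,0,0],[0,0,0],[0,0,0]]}' -1; python3 -m jog '{"xyz":[[26.3,-6.8,0],[25.2,-10.2,0],[23.7,-13.4,0],[21.7,-16.4,0],[19.4,-19.1,0],[16.7,-21.4,0],[13.8,-23.4,0],[10.6,-25,0],[7.3,-26.2,0],[3.8,-26.9,0]],"delta_rot":[[0,0,7.5],[0,0,7.5],[0,0,7.5],[0,0,7.5],[0,0,7.5],[0,0,7.5],[0,0,7.5],[0,0,7.5],[0,0,7.5],[0,0,7.5]]}';python3 -m jog '{"xyz":[[0,0,0],[0,0,0],[0,0,0]],"delta_rot":[[0,0,0],[0,0,0],[0,0,0]]}'; python3 - <<'E'
from h import *
c=get_image("side");save("g11",c["image"],(200,60,450,310),2.4)
c=get_image("top");save("g11t",c["image"],(180,100,480,320),2.6)
E
```

```text
t: 34.95
tool_pos: [426.5, -50.2, 176.2]
ee_rot: [-1.933, 2.475, -0.001]
wrist_force: [1.2, 0.3, -0.8]
grip_width: 87.7
t: 35.95
tool_pos: [428.4, -323.0, 173.8]
ee_rot: [-0.018, 3.141, -0.0]
wrist_force: [0.5, -0.7, -0.0]
grip_width: 87.4
t: 36.25
tool_pos: [428.5, -321.4, 173.3]
ee_rot: [-0.029, 3.141, 0.0]
wrist_force: [-0.4, 0.7, -0.4]
grip_width: 87.7
```

View pics/g11.png

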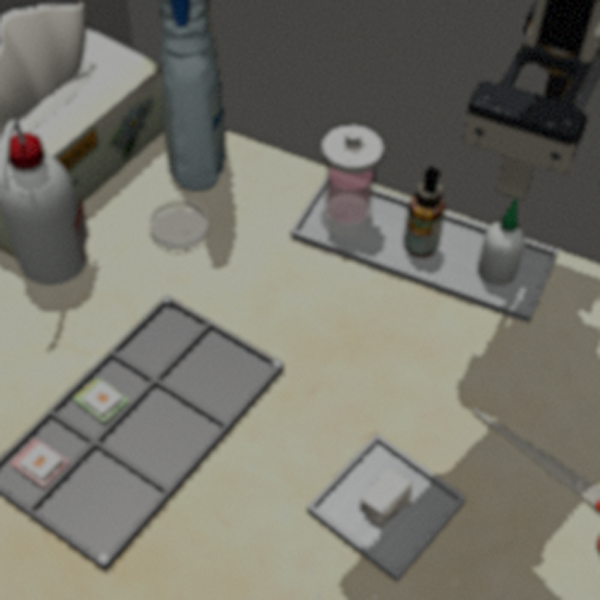

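View pics/g11t.png

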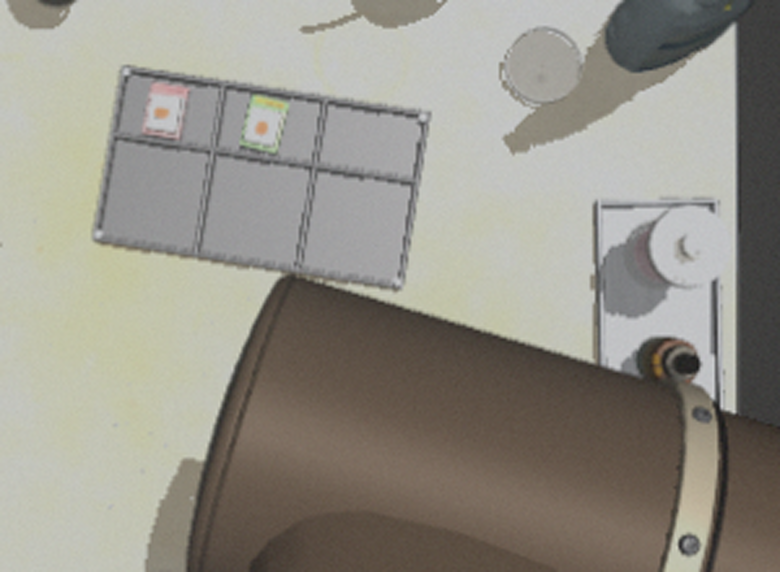

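```bash
python3 -m jog '{"xyz":[[-1,0,40],[0,0,35],[0,0,25],[0,0,11],[0,0,3],[0,0,0],[0,0,0]],"delta_rot":[[0,0,0],[0,0,0],[0,0,0],[0,0,0],[0,0,0],[0,0,0],[0,0,0]]}'; python3 -m jog '{"xyz":[[0,0,0],[0,0,0],[0,0,0],[0,0,0],[0,0,0],[0,0,0],[0,0,0],[0,0,0],[0,0,0]],"delta_rot":[[0,0,0],[0,0,0],[0,0,0],[0,0,0],[0,0,0],[0,0,0],[0,0,0],[0,0,0],[0,0,0]]}' 1
```

```text
t: 37.05
tool_pos: [430.7, -322.1, 60.3]
ee_rot: [-0.028, 3.139, -0.001]
wrist_force: [-0.5, 0.4, 0.3]
grip_width: 87.7
t: 37.95
tool_pos: [429.7, -321.9, 58.9]
ee_rot: [0.027, -3.141, 0.0]
wrist_force: [-1.1, -0.1, -0.3]
grip_width: 35.5
```

```bash
python3 -m jog '{"xyz":[[0,0,-5],[0,0,-10],[0,0,-25],[0,0,-25],[0,0,-25],[0,0,0]],"delta_rot":[[0,0,0],[0,0,0],[0,0,0],[0,0,0],[0,0,0],[0,0,0]]}'; python3 -m jog '{"xyz":[[-20.4,36.6,0],[-25.3,33.4,0],[-29.7,29.5,0],[-33.6,25,0],[-36.8,20.1,0],[-39.2,14.7,0],[-40.9,9.1,0],[-41.8,3.3,0],[-41.8,-2.6,0],[-41,-8.4,0]],"delta_rot":[[0,0,-8.06],[0,0,-8.06],[0,0,-8.06],[0,0,-8.06],[0,0,-8.06],[0,0,-8.06],[0,0,-8.06],[0,0,-8.06],[0,0,-8.06],[0,0,-8.06]]}';python3 -m jog '{"xyz":[[0,0,0],[0,0,0],[0,0,0]],"delta_rot":[[0,0,0],[0,0,0],[0,0,0]]}'
```

```text
t: 38.55
tool_pos: [431.8, -322.8, 153.4]
ee_rot: [-0.028, 3.135, -0.005]
wrist_force: [1.8, -0.7, -0.1]
grip_width: 35.1
t: 39.55
tool_pos: [627.5, 49.2, 149.1]
ee_rot: [2.059, -2.372, -0.0]
wrist_force: [1.2, -1.3, -0.1]
grip_width: 35.5
t: 39.85
tool_pos: [626.5, 47.0, 148.7]
ee_rot: [2.05, -2.379, -0.001]
wrist_force: [-1.0, -0.3, -0.6]
grip_width: 35.4
```

```bash
python3 -m jog '{"xyz":[[-0.8,-0.5,30],[0,0,30],[0,0,15],[0,0,8],[0,0,4],[0,0,2],[0,0,0],[0,0,0]],"delta_rot":[[0,0,0],[0,0,0],[0,0,0],[0,0,0],[0,0,0],[0,0,0],[0,0,0],[0,0,0]]}';python3 -m jog '{"xyz":[[0,0,0.8],[0,0,0],[0,0,0]],"delta_rot":[[0,0,0],[0,0,0],[0,0,0]]}'
```

```text
t: 40.65
tool_pos: [628.3, 48.3, 60.9]
ee_rot: [-2.051, 2.378, -0.001]
wrist_force: [-0.5, 0.7, -0.2]
grip_width: 35.3
t: 40.95
tool_pos: [627.8, 48.4, 59.4]
ee_rot: [-2.052, 2.378, -0.0]
wrist_force: [0.2, -0.9, -0.6]
grip_width: 35.4
```

```bash
python3 -m jog '{"xyz":[[0.5,0.5,0.4],[0,0,0.4],[0,0,0],[0,0,0]],"delta_rot":[[0,0,0],[0,0,0],[0,0,0],[0,0,0]]}'
```

```text
t: 41.35
tool_pos: [627.5, 48.0, 58.9]
ee_rot: [-2.052, 2.378, -0.001]
wrist_force: [-2.3, 1.2, 5.4]
grip_width: 35.4
```

Contact. I'll release, lift, and return for the dropper at (507.6,-320.5).

```bash
python3 -m jog '{"xyz":[[0,0,0],[0,0,0],[0,0,0],[0,0,0],[0,0,0],[0,0,0],[0,0,-20],[0,0,-40],[0,0,-40],[0,0,-30]],"delta_rot":[[0,0,0],[0,0,0],[0,0,0],[0,0,0],[0,0,0],[0,0,0],[0,0,0],[0,0,0],[0,0,0],[0,0,0]]}' -1
python3 - <<'E'
from h import *
d,s=wrist();save("w6",d["image"],(200,60,440,310),2.4)
print(s["tool_pos"])
c=get_image("side");save("g12",c["image"],(180,120,340,305),3)
E
```

```text
t: 42.35
tool_pos: [627.8, 47.9, 191.1]
ee_rot: [-2.051, 2.377, -0.002]
wrist_force: [-0.2, -0.4, 0.0]
grip_width: 87.5
[627.78207542  47.90783793 191.05322879]
```

View pics/w6.png

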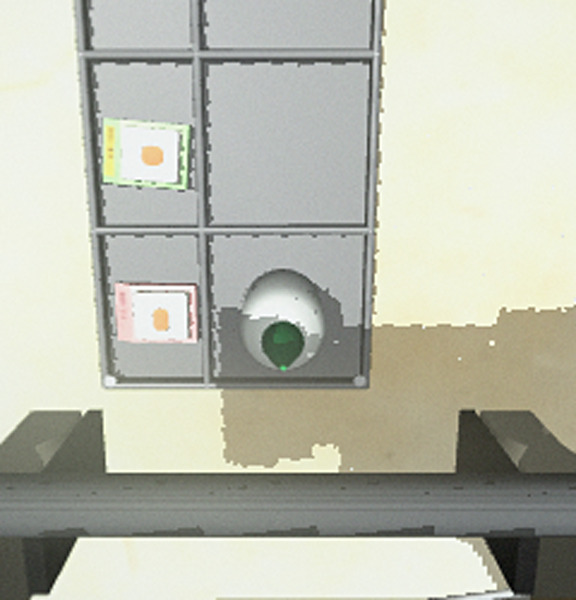

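View pics/g12.png

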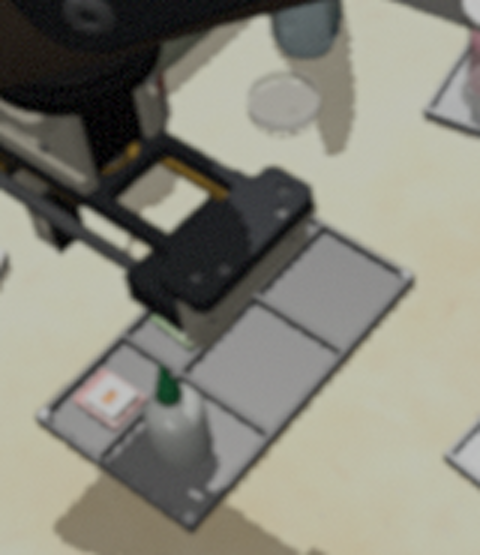

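```bash
python3 -m jog '{"xyz":[[38.2,6.5,0],[38.7,1.1,0],[38.5,-4.3,0],[37.5,-9.7,0],[35.8,-14.8,0],[33.4,-19.7,0],[30.3,-24.2,0],[26.6,-28.2,0],[22.4,-31.6,0],[17.7,-34.5,0]],"delta_rot":[[0,0,8.05],[0,0,8.05],[0,0,8.05],[0,0,8.05],[0,0,8.05],[0,0,8.05],[0,0,8.05],[0,0,8.05],[0,0,8.05],[0,0,8.05]]}';python3 -m jog '{"xyz":[[0,0,0],[0,0,0],[0,0,0]],"delta_rot":[[0,0,0],[0,0,0],[0,0,0]]}'
```

```text
t: 43.45
tool_pos: [505.8, -321.7, 187.8]
ee_rot: [0.02, -3.141, -0.0]
wrist_force: [0.4, -0.7, 0.8]
grip_width: 87.8
t: 43.75
tool_pos: [506.8, -320.0, 188.0]
ee_rot: [0.031, -3.141, -0.0]
wrist_force: [-0.0, 0.4, 0.0]
grip_width: 87.5
```

```bash
python3 -m jog '{"xyz":[[-0.3,0,40],[0,0,40],[0,0,28],[0,0,13],[0,0,4],[0,0,0],[0,0,0]],"delta_rot":[[0,0,0],[0,0,0],[0,0,0],[0,0,0],[0,0,0],[0,0,0],[0,0,0]]}'; python3 -m jog '{"xyz":[[0,0,0],[0,0,0],[0,0,0],[0,0,0],[0,0,0],[0,0,0],[0,0,0],[0,0,0],[0,0,0]],"delta_rot":[[0,0,0],[0,0,0],[0,0,0],[0,0,0],[0,0,0],[0,0,0],[0,0,0],[0,0,0],[0,0,0]]}' 1
```

```text
t: 44.45
tool_pos: [508.2, -320.6, 64.9]
ee_rot: [-0.031, 3.139, -0.001]
wrist_force: [0.9, 1.1, -0.2]
grip_width: 87.6
t: 45.35
tool_pos: [507.0, -320.4, 63.3]
ee_rot: [0.029, -3.141, -0.0]
wrist_force: [0.2, 0.7, -0.4]
grip_width: 31.2
```

```bash
python3 -m jog '{"xyz":[[0,0,-5],[0,0,-10],[0,0,-25],[0,0,-25],[0,0,-25],[0,0,0]],"delta_rot":[[0,0,0],[0,0,0],[0,0,0],[0,0,0],[0,0,0],[0,0,0]]}'; python3 -m jog '{"xyz":[[-11.4,29.7,0],[-15.5,27.8,0],[-19.2,25.4,0],[-22.6,22.4,0],[-25.5,19,0],[-27.9,15.3,0],[-29.7,11.2,0],[-31,6.9,0],[-31.7,2.6,0],[-31.7,-1.9,0]],"delta_rot":[[0,0,-8.05],[0,0,-8.05],[0,0,-8.05],[0,0,-8.05],[0,0,-8.05],[0,0,-8.05],[0,0,-8.05],[0,0,-8.05],[0,0,-8.05],[0,0,-8.05]]}';python3 -m jog '{"xyz":[[0,0,0],[0,0,0],[0,0,0]],"delta_rot":[[0,0,0],[0,0,0],[0,0,0]]}'
```

```text
t: 45.95
tool_pos: [509.2, -321.4, 158.2]
ee_rot: [-0.031, 3.135, -0.004]
wrist_force: [0.6, -0.6, -0.2]
grip_width: 31.1
t: 46.95
tool_pos: [615.8, -20.3, 153.7]
ee_rot: [-2.059, 2.373, -0.0]
wrist_force: [0.9, -0.6, -0.7]
grip_width: 31.1
t: 47.25
tool_pos: [615.2, -22.0, 153.4]
ee_rot: [2.05, -2.38, -0.0]
wrist_force: [0.2, 0.2, -1.5]
grip_width: 31.1
```

```bash
python3 -m jog '{"xyz":[[-0.4,0.3,30],[0,0,30],[0,0,15],[0,0,8],[0,0,4],[0,0,2],[0,0,0],[0,0,0]],"delta_rot":[[0,0,0],[0,0,0],[0,0,0],[0,0,0],[0,0,0],[0,0,0],[0,0,0],[0,0,0]]}';python3 -m jog '{"xyz":[[0,0,0.6],[0,0,0],[0,0,0]],"delta_rot":[[0,0,0],[0,0,0],[0,0,0]]}';python3 -m jog '{"xyz":[[0,0,0.5],[0,0,0],[0,0,0]],"delta_rot":[[0,0,0],[0,0,0],[0,0,0]]}'
```

```text
t: 48.05
tool_pos: [615.9, -21.1, 65.3]
ee_rot: [-2.051, 2.378, -0.001]
wrist_force: [0.4, 0.1, 0.3]
grip_width: 31.3
t: 48.35
tool_pos: [615.4, -21.0, 64.0]
ee_rot: [-2.052, 2.378, -0.0]
wrist_force: [0.1, -0.5, -1.2]
grip_width: 31.6
t: 48.65
tool_pos: [615.4, -21.1, 63.3]
ee_rot: [-2.052, 2.379, -0.0]
wrist_force: [-0.5, 0.7, -0.3]
grip_width: 31.4
```

```bash
python3 -m jog '{"xyz":[[0.4,0,0.3],[0,0,0.3],[0,0,0],[0,0,0]],"delta_rot":[[0,0,0],[0,0,0],[0,0,0],[0,0,0]]}'
```

```text
t: 49.05
tool_pos: [615.4, -21.3, 63.3]
ee_rot: [-2.052, 2.378, -0.0]
wrist_force: [-2.5, 2.7, 5.2]
grip_width: 31.3
```

```bash
python3 -m jog '{"xyz":[[0,0,0],[0,0,0],[0,0,0],[0,0,0],[0,0,0],[0,0,0],[0,0,-20],[0,0,-40],[0,0,-40],[0,0,-30]],"delta_rot":[[0,0,0],[0,0,0],[0,0,0],[0,0,0],[0,0,0],[0,0,0],[0,0,0],[0,0,0],[0,0,0],[0,0,0]]}' -1;  python3 -m jog '{"xyz":[[30,-1.4,0],[29.5,-5.5,0],[28.4,-9.6,0],[26.8,-13.5,0],[24.6,-17.1,0],[22,-20.4,0],[18.9,-23.3,0],[15.5,-25.7,0],[11.7,-27.6,0],[7.8,-29,0]],"delta_rot":[[0,0,8.05],[0,0,8.05],[0,0,8.05],[0,0,8.05],[0,0,8.05],[0,0,8.05],[0,0,8.05],[0,0,8.05],[0,0,8.05],[0,0,8.05]]}';python3 -m jog '{"xyz":[[0,0,0],[0,0,0],[0,0,0]],"delta_rot":[[0,0,0],[0,0,0],[0,0,0]]}'
python3 - <<'E'
from h import *
c=get_image("side");save("g13",c["image"],(180,60,480,305),2.5)
E
```

```text
t: 50.05
tool_pos: [615.8, -21.5, 195.3]
ee_rot: [-2.051, 2.377, -0.002]
wrist_force: [0.7, 0.6, -0.0]
grip_width: 87.4
t: 51.05
tool_pos: [584.5, -321.2, 192.6]
ee_rot: [0.02, -3.142, -0.0]
wrist_force: [-0.0, 0.3, 0.1]
grip_width: 87.8
t: 51.35
tool_pos: [584.7, -319.5, 192.5]
ee_rot: [0.032, -3.141, -0.0]
wrist_force: [0.5, 0.8, -0.2]
grip_width: 87.5
```

View pics/g13.png

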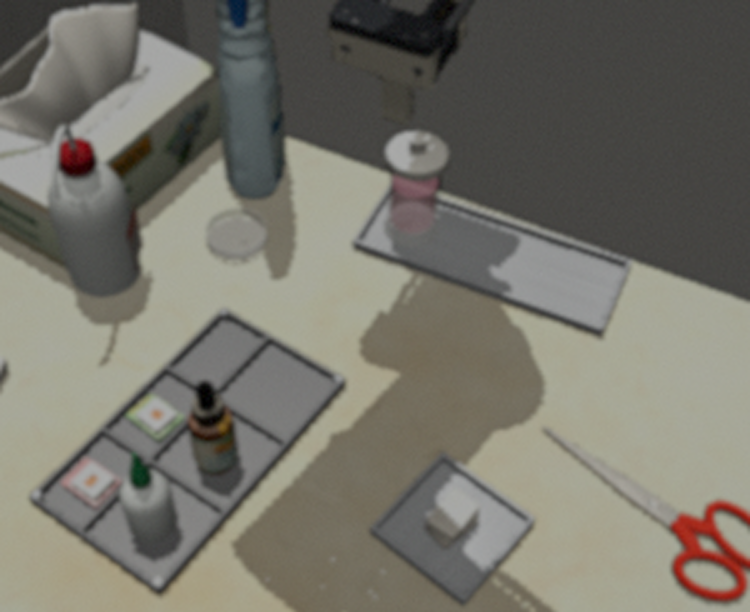

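Both bottles are back in place, and the mould stack is in the square tray. The jar is next: down 100 mm to z = 92.7.

```bash
python3 -m jog '{"xyz":[[0,-0.2,35],[0,0,30],[0,0,20],[0,0,10],[0,0,5],[0,0,0],[0,0,0]],"delta_rot":[[0,0,0],[0,0,0],[0,0,0],[0,0,0],[0,0,0],[0,0,0],[0,0,0]]}'; python3 -m jog '{"xyz":[[0,0,0],[0,0,0],[0,0,0],[0,0,0],[0,0,0],[0,0,0],[0,0,0]],"delta_rot":[[0,0,0],[0,0,0],[0,0,0],[0,0,0],[0,0,0],[0,0,0],[0,0,0]]}' 1
```

```text
t: 52.1
tool_pos: [585.6, -320.2, 93.9]
ee_rot: [-0.03, 3.14, -0.001]
wrist_force: [-0.3, 0.1, -0.2]
grip_width: 87.7
t: 52.8
tool_pos: [584.8, -320.2, 92.8]
ee_rot: [-0.029, 3.141, -0.0]
wrist_force: [-0.5, 0.5, 1.5]
grip_width: 51.6
```

```bash
python3 -m jog '{"xyz":[[0,0,-5],[0,0,-10],[0,0,-20],[0,0,-20],[0,0,-15],[0,0,0]],"delta_rot":[[0,0,0],[0,0,0],[0,0,0],[0,0,0],[0,0,0],[0,0,0]]}'; python3 -m jog '{"xyz":[[-2.5,21.9,0],[-5.6,21.3,0],[-8.5,20.3,0],[-11.3,18.9,0],[-13.8,17.1,0],[-16.1,15,0],[-18,12.6,0],[-19.6,10,0],[-20.8,7.2,0],[-21.6,4.2,0]],"delta_rot":[[0,0,-8.05],[0,0,-8.05],[0,0,-8.05],[0,0,-8.05],[0,0,-8.05],[0,0,-8.05],[0,0,-8.05],[0,0,-8.05],[0,0,-8.05],[0,0,-8.05]]}';python3 -m jog '{"xyz":[[0,0,0],[0,0,0],[0,0,0]],"delta_rot":[[0,0,0],[0,0,0],[0,0,0]]}'
```

```text
t: 53.4
tool_pos: [586.1, -320.7, 165.8]
ee_rot: [-0.03, 3.137, -0.003]
wrist_force: [-0.1, 1.1, -1.1]
grip_width: 51.5
t: 54.4
tool_pos: [605.6, -100.2, 161.7]
ee_rot: [2.058, -2.372, -0.002]
wrist_force: [0.1, -0.5, -1.6]
grip_width: 51.4
t: 54.7
tool_pos: [605.8, -101.5, 162.2]
ee_rot: [2.05, -2.38, -0.001]
wrist_force: [-0.8, 0.2, -1.1]
grip_width: 51.7
```

```bash
python3 -m jog '{"xyz":[[-0.5,0.4,25],[0,0,20],[0,0,12],[0,0,6],[0,0,3],[0,0,2],[0,0,0],[0,0,0]],"delta_rot":[[0,0,0],[0,0,0],[0,0,0],[0,0,0],[0,0,0],[0,0,0],[0,0,0],[0,0,0]]}';python3 -m jog '{"xyz":[[0,0,1],[0,0,0],[0,0,0]],"delta_rot":[[0,0,0],[0,0,0],[0,0,0]]}';python3 -m jog '{"xyz":[[0,0,0.6],[0,0,0],[0,0,0]],"delta_rot":[[0,0,0],[0,0,0],[0,0,0]]}'
```

```text
t: 55.5
tool_pos: [606.2, -100.6, 95.3]
ee_rot: [-2.052, 2.378, -0.001]
wrist_force: [-0.6, 0.1, -0.1]
grip_width: 51.7
t: 55.8
tool_pos: [605.8, -100.5, 93.8]
ee_rot: [-2.052, 2.378, -0.0]
wrist_force: [0.7, -0.7, -1.3]
grip_width: 51.2
t: 56.1
tool_pos: [605.8, -100.6, 93.0]
ee_rot: [2.052, -2.379, -0.0]
wrist_force: [-0.5, 0.1, -0.1]
grip_width: 51.8
```

```bash
python3 -m jog '{"xyz":[[0.2,0,0.4],[0,0,0],[0,0,0.4],[0,0,0],[0,0,0]],"delta_rot":[[0,0,0],[0,0,0],[0,0,0],[0,0,0],[0,0,0]]}'
```

```text
t: 56.6
tool_pos: [605.9, -100.8, 92.7]
ee_rot: [-2.052, 2.378, -0.001]
wrist_force: [-1.8, 1.1, 5.2]
grip_width: 51.6
```

```bash
python3 -m jog '{"xyz":[[0,0,0],[0,0,0],[0,0,0],[0,0,0],[0,0,0],[0,0,0],[0,0,-20],[0,0,-40],[0,0,-50],[0,0,-40]],"delta_rot":[[0,0,0],[0,0,0],[0,0,0],[0,0,0],[0,0,0],[0,0,0],[0,0,0],[0,0,0],[0,0,0],[0,0,0]]}' -1; python3 -m jog '{"xyz":[[40,18,0],[40,18,0],[40,18,0],[40,18,0],[40,18,0],[40,18,0],[40,10,0],[0,0,0],[0,0,0]],"delta_rot":[[0,0,0],[0,0,0],[0,0,0],[0,0,0],[0,0,0],[0,0,0],[0,0,0],[0,0,0],[0,0,0]]}'
python3 - <<'E'
from h import *
T=get_image("top");S=get_image("side");save("f_t",T["image"],(180,100,480,320),2.6);save("f_s",S["image"],(180,60,480,305),2.6)
save("f_sc",S["image"],(180,160,340,305),5);save("f_tc",T["image"],(200,110,360,225),5)
np.savez("camf.npz",Ti=T["image"],Si=S["image"])
E
```

```text
t: 57.6
tool_pos: [606.0, -100.9, 245.0]
ee_rot: [-2.052, 2.378, -0.002]
wrist_force: [0.7, -0.0, -0.3]
grip_width: 87.8
t: 58.5
tool_pos: [447.3, -361.3, 242.1]
ee_rot: [-2.049, 2.381, 0.0]
wrist_force: [0.3, -0.1, -0.9]
grip_width: 87.6
```

View pics/f_t.png

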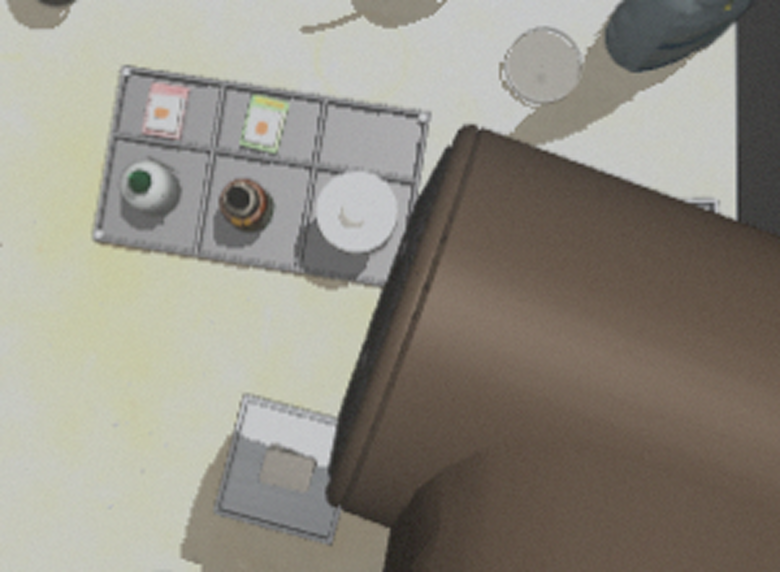

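View pics/f_sc.png

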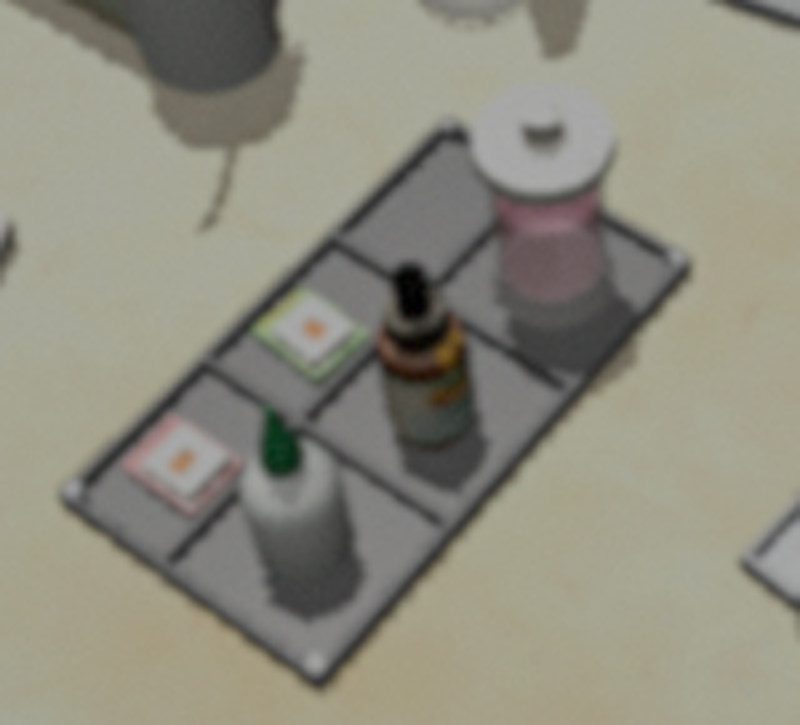

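View pics/f_s.png

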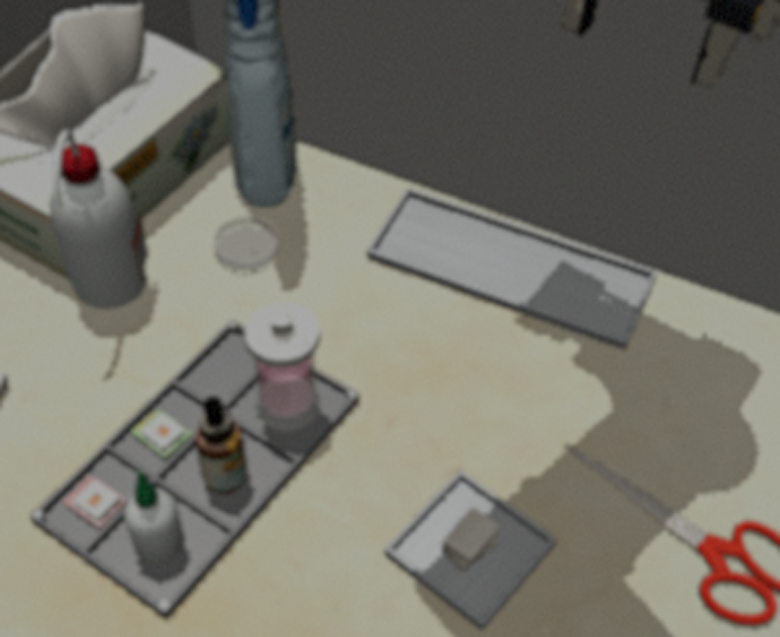

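```bash
python3 - <<'E'
from h import *
from workcell import finish_job
T,S=cams();f=np.load("camf.npz")
d=cv2.absdiff(S["image"][190:300,190:275],f["Si"][190:300,190:275]).max(2);print((d>60).sum())
p=(np.array([(288,468)],float)+.5)/2.6-.5+[180,100];print("mould",onz(T,p,25))
print(status.sense()["t"],finish_job())
E
```

```text
40
mould [[429.28722346 -51.34161473  25.        ]]
the job is handed in; nothing more can be done
58.6 None
```

The job was finished and handed in at 58.6 s of the 141 s allowed. I did it in the order asked:

1. **Bottles and jar out:** I stood the jar, dropper bottle and oil bottle upright on the long tray, 78 mm apart.
2. **Moulds:** I set the mould stack flat in the square tray, lined up with its sides.
3. **Bottles and jar back:** I returned the oil bottle, dropper bottle and jar to the gripper positions where I had picked them up.

**Last checks**
- **Bottles and jar:** the last side picture shows all three upright and looks the same as at the start. The gripper readings at pick-up and release agree to within about 0.5 mm.
- **Cassettes:** they look unmoved in the last top and side pictures.
- **Moulds:** the stack measures about 3 mm from the middle of the square tray. That is roughly what the camera calibration can resolve.
- **Forces:** no force reading went above about 10 N, and the gripper finished clear of everything.

**What disagreed**
- **Moulds turned further:** the stack lay about 0.25 rad off the caddy's direction, not within the stated 0.1 rad. I turned the gripper to match before picking it up.
- **Moulds smaller:** the top measured about 24 × 36 mm, against the stated 30 × 39 mm. The fingers closed to about 25 mm, and the other grips read about 2 mm low.
- **Oil bottle off-centre:** it seems to have stood about 2–8 mm off the middle of its compartment at the start. I put it back on that spot, not on the exact centre.

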